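Restock ball knobs in the tilt-out bin

TASK

Pull the tilt-out bin open, use the scoop to bring at least three of the black ball knobs from the stock tray into the bin, then push the bin fully shut. Do not touch the knobs with the fingers; knobs you do not bring over stay in the tray, and none may be left anywhere else. Finish with the scoop standing flat on the bench again, let go, and leave the other things on the bench where they are.

Things in the scene. Friction and masses are not known exactly. Their poses are not given: they have to be found in the camera images.
- bin (a joint): the tilt-out bin's tilt in rad: 0 = shut, grows as its top is pulled towards the robot, stop at 0.80 (fully open). A stiff hinge: the bin stays wherever it is left; moving it takes about 3 N at the bar.
- cabinet: grey sheet-metal cabinet, fixed, 200 mm wide (y), 150 mm deep, 168 mm high, with one bottom-hinged tilt-out bin behind a plain aluminium front. Origin: on the bench under its front edge, below the bin's hinge; x points into the cabinet (away from the robot), z up. Closed roof: the bin can be filled only when tilted out.
- bin_hinge (a point): middle of the bin's hinge line, 20 mm above the bench under the front edge of the cabinet; the hinge runs along the cabinet's y.
- bin_bar (a point): middle of the round steel bar (12 mm thick, 140 mm long along y) above the top edge of the bin's front; shut, it is 205 mm above the bench and 37 mm above the cabinet roof; the opening under it, between its end posts, is 128 mm wide and 31 mm high. It moves with the bin on an arc of 185 mm about the hinge; its axes turn with the bin.
- bin_in (a point): centre of the bin's inner floor; axes turn with the bin (x to the cabinet's back when shut). Inside 106 mm (x) by 172 mm (y); front panel 144 mm above this floor, back wall 76 mm. Fully open, the mouth lies between the panel's top edge (106 mm in front of the hinge, 122 mm above the bench) and the roof's front edge (168 mm above the bench).
- bin_mid (a point): middle of the bin's inside, 55 mm behind the front panel's back and 41 mm above the inner floor; a knob whose centre is within 90 mm of it is in the bin.
- tray: plain grey open stock tray, fixed, 260 mm long (x), 118 mm wide (y), 40 mm high, walls and floor 5 mm; its far (+x) end slopes up inside at 45 degrees to the rim. Origin: at bench level on its centre line, 55 mm before the foot of that slope, 90 mm before the inside of the far wall, 160 mm ahead of the inside of the near wall; x points along it away from the robot.
- tray_in (a point): centre of the tray's inner floor, 5 mm above the bench, axes as the tray; the inside is 250 mm by 108 mm.
- scoop: hand scoop standing flat on the bench: open-fronted aluminium pan 90 mm long (x), 92 wide, 36 high (inside 86 wide, floor 2, walls 3) with a straight black handle 135 mm long, 20 wide (y), 22 deep, rising backwards from the pan's back wall at 15 degrees above level. Origin: centre of the pan's underside; x to the open front, z up. About 0.25 kg.
- scoop_grip (a point): point on the handle's axis 65 mm from the pan, 106 mm behind and 51 mm above the scoop's origin: a good place to grip, with the fingers closing along the scoop's y. Axes as the scoop.
- scoop_lip (a point): middle of the pan's front edge, at the underside. Axes as the scoop.
- knob0: black ball knob, a 26 mm ball with a flush brass insert, 30 g, which can roll; origin at the ball's centre, 13 mm above what it lies on. At the start all six lie in the far half of the tray.
- knob1: black ball knob, a 26 mm ball with a flush brass insert, 30 g, which can roll; origin at the ball's centre, 13 mm above what it lies on. At the start all six lie in the far half of the tray.
- knob2: black ball knob, a 26 mm ball with a flush brass insert, 30 g, which can roll; origin at the ball's centre, 13 mm above what it lies on. At the start all six lie in the far half of the tray.
- knob3: black ball knob, a 26 mm ball with a flush brass insert, 30 g, which can roll; origin at the ball's centre, 13 mm above what it lies on. At the start all six lie in the far half of the tray.
- knob4: black ball knob, a 26 mm ball with a flush brass insert, 30 g, which can roll; origin at the ball's centre, 13 mm above what it lies on. At the start all six lie in the far half of the tray.
- knob5: black ball knob, a 26 mm ball with a flush brass insert, 30 g, which can roll; origin at the ball's centre, 13 mm above what it lies on. At the start all six lie in the far half of the tray.
- flux_bottle: bystander: small clear bottle, 42 mm across, 100 mm high; origin at centre of underside
- solder_reel: bystander: steel-coloured reel, 60 mm across, 48 mm high; origin at centre of underside
- meter: bystander: black hand-held meter lying flat, 150 x 75 x 32 mm; origin at centre of underside
- screwdriver: bystander: screwdriver lying on the bench; origin at its underside
There are look-alikes about, which are no part of the job. What is shaped like the scoop but green or turquoise is not meant.

How it is judged:
On the way, in this order (a step that is already met when the one before it is completed fails the run):
1. the bin is pulled open (tilted out by more than 0.5 rad) (value of joint bin above 0.5 rad), for 0.2 s.
2. at least three knobs are in the bin while it is still open (more than 0.3 rad) (value of joint bin above 0.3 rad and (distance between each of knob0, knob1, knob2 and bin_mid below 0.09 m or distance between each of knob3, knob4, knob5 and bin_mid below 0.09 m or ((distance between each of knob0, knob1 and bin_mid below 0.09 m or distance between each of knob0, knob2 and bin_mid below 0.09 m or distance between each of knob1, knob2 and bin_mid below 0.09 m) and distance between any of knob3, knob4, knob5 and bin_mid below 0.09 m) or ((distance between each of knob3, knob4 and bin_mid below 0.09 m or distance between each of knob3, knob5 and bin_mid below 0.09 m or distance between each of knob4, knob5 and bin_mid below 0.09 m) and distance between any of knob0, knob1, knob2 and bin_mid below 0.09 m))), for 0.2 s.
At the end, for the whole second after the job is handed in: At least three knobs lie inside the bin and every other knob in the stock tray (none in the scoop or elsewhere); the bin is shut to within 0.06 rad (11 mm at its bar); the scoop stands flat on the bench on its pan (within 8 mm and 0.1 rad), released and at rest ((distance between each of knob0, knob1, knob2 and bin_mid below 0.09 m or distance between each of knob3, knob4, knob5 and bin_mid below 0.09 m or ((distance between each of knob0, knob1 and bin_mid below 0.09 m or distance between each of knob0, knob2 and bin_mid below 0.09 m or distance between each of knob1, knob2 and bin_mid below 0.09 m) and distance between any of knob3, knob4, knob5 and bin_mid below 0.09 m) or ((distance between each of knob3, knob4 and bin_mid below 0.09 m or distance between each of knob3, knob5 and bin_mid below 0.09 m or distance between each of knob4, knob5 and bin_mid below 0.09 m) and distance between any of knob0, knob1, knob2 and bin_mid below 0.09 m)) and value of joint bin below 0.06 rad and (distance between knob0 and bin_mid below 0.09 m or (x of knob0 in the frame of tray_in between -0.127 and 0.127 m and y of knob0 in the frame of tray_in between -0.056 and 0.056 m)) and (distance between knob1 and bin_mid below 0.09 m or (x of knob1 in the frame of tray_in between -0.127 and 0.127 m and y of knob1 in the frame of tray_in between -0.056 and 0.056 m)) and (distance between knob2 and bin_mid below 0.09 m or (x of knob2 in the frame of tray_in between -0.127 and 0.127 m and y of knob2 in the frame of tray_in between -0.056 and 0.056 m)) and (distance between knob3 and bin_mid below 0.09 m or (x of knob3 in the frame of tray_in between -0.127 and 0.127 m and y of knob3 in the frame of tray_in between -0.056 and 0.056 m)) and (distance between knob4 and bin_mid below 0.09 m or (x of knob4 in the frame of tray_in between -0.127 and 0.127 m and y of knob4 in the frame of tray_in between -0.056 and 0.056 m)) and (distance between knob5 and bin_mid below 0.09 m or (x of knob5 in the frame of tray_in between -0.127 and 0.127 m and y of knob5 in the frame of tray_in between -0.056 and 0.056 m)) and height (world z) of scoop between -0.006 and 0.008 m and angle between scoop's own z axis and vertical below 0.1 rad and linear speed of scoop below 0.02 m/s); the robot touches nothing.
It fails at once if the fingers or the arm press on a knob (more than 1 N) (contact force between any of the fingers, the arm and knob0 above 1 N or contact force between any of the fingers, the arm and knob1 above 1 N or contact force between any of the fingers, the arm and knob2 above 1 N or contact force between any of the fingers, the arm and knob3 above 1 N or contact force between any of the fingers, the arm and knob4 above 1 N or contact force between any of the fingers, the arm and knob5 above 1 N).
It fails at once if a bystander (bottle, reel, meter, screwdriver) is moved more than 30 mm (distance of any of flux_bottle, solder_reel, meter, screwdriver from where it was at the start of the episode above 0.03 m).
It also fails if it takes over 72 s, if anything falls off the work surface, if the arm or the gripper's body presses on something with over 40 N, if the wrist force passes 120 N, or if a joint passes its speed limit or range.

ROBOT

A 7-joint arm with a two-finger parallel gripper is mounted at the origin on the work surface. World frame = base frame: x ahead of the robot, y to its left, z up, the work surface at z = 0. Lengths are in m, angles in rad, forces in N, time in s.
With the tool pointing down it reaches from about 0.4 to 0.85 m from the base axis. Payload 6.9 kg.
Tool frame: the origin (TCP) lies at the very end of the fingers, on their centre line; the grasp point (between the pads) lies 19 mm behind it; z points along the fingers, y is the line along which they close (so a half turn about z gives the same grasp; the last joint's range is limited). The gripper opens to 85 mm and grips with 20 to 120 N. Pads are 22 mm wide; open, the fingers measure 114 mm over their backs; the gripper's body (76 mm by 85 mm) begins 54 mm behind the grasp point. The pads swing forward as they close: fully open they stand 13 mm farther back than shut.
Start: joints at [-1.143, 0.507, -0.238, 1.5, 0.126, 1.149, -0.155], TCP at [0.198, 0.593, 0.207] pointing down, gripper open.
Joint ranges: [-3.08, 3.08], [-0.24, 2.05], [-1.43, 1.35], [0, 2.5], [-1.52, 4.66], [0.17, 1.96], [-2.89, 2.89]. Speed limits (rad/s): [2.39, 2.39, 3.14, 3.14, 3.14, 3.14, 3.14].

INTERFACE

Orientations are given as a rotation vector (axis times angle).
In Python, from bench import * gives the robot as it stands.
- The arm moves only by the tool move_arm, never from a script. Its argument "motion" is one flat list of numbers, 6 for each row, row after row: the shift along the tool's x, y, z in units of 50 mm (1.0 is 50 mm), then the turn, a rotation vector about the tool's x, y, z in units of 6 degrees (1.0 is 6 degrees). A call has 1 to 20 rows; each row is the pose to reach, as a shift and turn from the pose commanded when the call began, along the tool's axes at that moment; what a row does not reach only later rows make up. A row lasts 1/10 s, in which the tool goes at most 50 mm and 8.59 degrees, less where a joint would pass 70% of its speed; a pose out of reach is approached as far as the arm can. A call with a gripper value outside its range is refused whole. "grip" is the finger opening in mm, from 0 to 85.4, set as the call begins (left out, the last holds). The fingers move at their own pace and stop on an object; "force" is the grip in N (left out, the last holds). Time passes only in rows, so rows that repeat a pose let the fingers close. It gives the time, the measured TCP pose, the force, the opening and the grip force at its end, in the units of the state.
- get_obs(): the state, without advancing time (a new reading comes with each control period).
- read_camera(name): name is "side" or "top"; returns a dict with "pixels" (400x640x3 uint8, red, green, blue), "intrinsics" (3x3 intrinsics, pixels), "pose" (4x4, takes a point from camera to world coordinates). Camera axes: x right, y up, looking along -z (the intrinsics and any distortion apply to the point x, -y, -z); pixel columns grow to the right and rows downward; lengths in m; the calibration is good to about 2 mm. A picture is of the moment at which its call begins. There is no depth.
- close_job(): hands the job in; it is judged then, once.
The state is a dict: "time_s": time; "joints": joint angles; "dq": joint speeds; "effort": joint torques, N m; "tool_pos": TCP position; "orientation": TCP orientation; "force": force on the tool from outside, world axes, zero at the start; "ft_torque": the same for the moment, N m; "finger_gap": opening from 0.0 (shut) to 1.0 (fully open); "gripper_force": force on a finger pad.
Only numpy, scipy, OpenCV 4.12 (cv2) and the standard library are available. Lean on these libraries where they do the work, as an engineer would, in place of code of your own. Each camera call takes 0.05 s, during which the arm holds its last target. There are 200 camera calls.

## Working session

There is one attempt and no reset: what is moved stays moved. The work goes in short steps, Python scripts to look and compute and a tool call to move; the robot and the scene stay as the last step left them, time stands still between calls to the robot, and variables do not carry over. Pictures are saved under pics/ and viewed, at most 10 in all, crops included, and the job is handed in when it is done.

Besides the shell and the picture viewer there is one more tool, called after "Call:" by a JSON object that holds its "fn" and its "kwargs", one argument or row to a line. move_arm: Moves the arm, as the interface text tells. Its arguments: {"type":"object","properties":{"motion":{"type":"array","items":{"type":"number"}},"grip":{"type":"number"},"force":{"type":"number"}},"required":["motion"]}

```bash
mkdir -p pics; ls; python3 - <<'E'
from bench import *
import cv2
for n in("top","side"):
    c=read_camera(n); cv2.imwrite(f"pics/{n}0.png",c["pixels"][:,:,::-1]); print(n,c["intrinsics"].tolist(),c["pose"].round(4).tolist())
print(get_obs())
E
```

```text
pics
top [[403.88943619408843, 0.0, 320.3777333981717], [0.0, 403.88943619408843, 202.31153840524107], [0.0, 0.0, 1.0]] [[-0.012, 0.9783, -0.207, 0.2316], [-0.9999, -0.0124, -0.0008, -0.0147], [-0.0033, 0.207, 0.9783, 1.3587], [0.0, 0.0, 0.0, 1.0]]
side [[513.4662933140768, 0.0, 324.86837855980616], [0.0, 513.4662933140768, 198.42066428071595], [0.0, 0.0, 1.0]] [[0.9855, 0.1009, -0.1362, 0.267], [-0.1694, 0.6189, -0.767, -1.1246], [0.0069, 0.7789, 0.6271, 1.042], [0.0, 0.0, 0.0, 1.0]]
{'time_s': 0.1, 'joints': array([-1.14251948,  0.50822891, -0.23753534,  1.50100295,  0.12568924,
        1.14890016, -0.15482708]), 'dq': array([-0.0008896 , -0.00112013, -0.00075258, -0.00299934, -0.00041629,
        0.00152939,  0.00153577]), 'effort': array([-4.83869153e-03, -6.21832538e+01, -2.19445176e+00, -2.50203502e+01,
        1.26244532e-02,  7.93186919e-03,  1.11136007e-06]), 'tool_pos': array([0.19816501, 0.59225408, 0.20644252]), 'orientation': array([-5.04811827e-01, -3.10053262e+00,  2.41140486e-03]), 'force': array([-0.58683077, -0.32012649, -0.41488288]), 'ft_torque': array([-0.02795656,  0.0476984 ,  0.00248007]), 'gripper_force': 0.0, 'finger_gap': 1.0025717009452018}
```

View pics/top0.png

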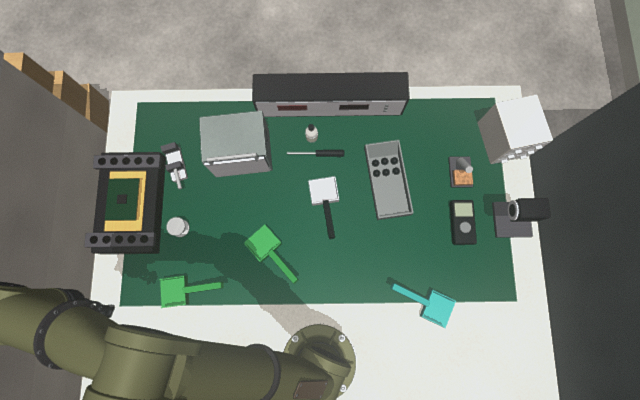

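View pics/side0.png

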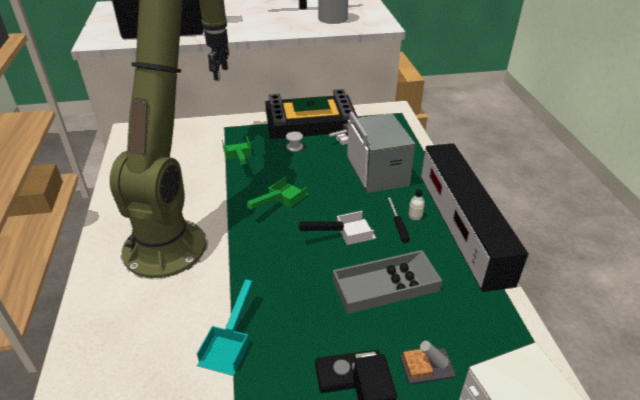

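The top picture shows candidates for the scoop at (324,190) aluminium with a black handle, (264,242) and (173,290) green, and (437,305) turquoise. Only the aluminium one with the black handle fits. The tray is at (389,180) with six knobs at its far end, and the cabinet is at (236,145). An enlarged crop will confirm this.

```bash
cat > h.py <<'E'
from bench import *
import cv2, numpy as np
from scipy.spatial.transform import Rotation as R
def ray(c,u,v):
    K=c["intrinsics"];T=c["pose"]
    d=np.array([(u-K[0,2])/K[0,0],-(v-K[1,2])/K[1,1],-1.]);return T[:3,3],T[:3,:3]@d
def at(c,u,v,z):
    o,d=ray(c,u,v);return o+d*(z-o[2])/d[2]
def proj(c,p):
    T=c["pose"];q=T[:3,:3].T@(np.asarray(p)-T[:3,3]);K=c["intrinsics"]
    return np.array([K[0,0]*q[0]/-q[2]+K[0,2],K[1,1]*q[1]/q[2]+K[1,2]])
def crop(c,x0,y0,x1,y1,s,fn):
    cv2.imwrite(fn,cv2.resize(c["pixels"][y0:y1,x0:x1,::-1],None,fx=s,fy=s,interpolation=cv2.INTER_CUBIC))
E
python3 - <<'E'
from h import *
c=read_camera("top"); crop(c,190,95,420,245,3.4,"pics/top1.png")
E
```

```text
(no output)
```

View pics/top1.png

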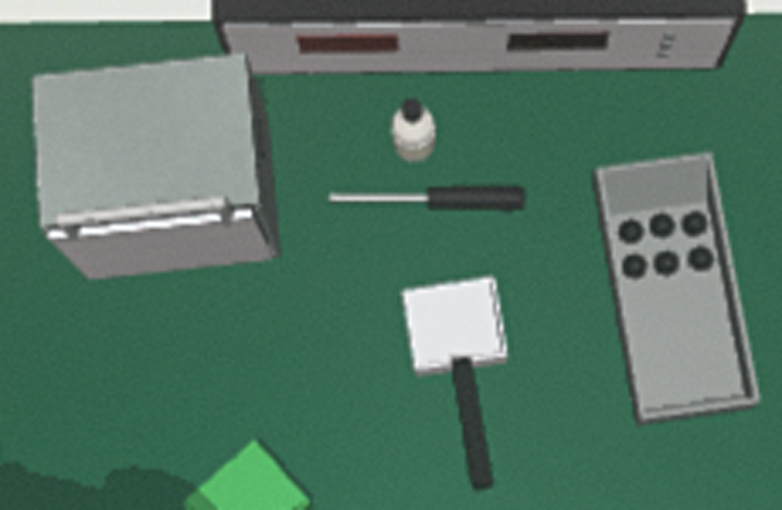

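```bash
python3 - <<'E'
from h import *
c=read_camera("top")
def P(X,Y,z):return at(c,190+X/3.4,95+Y/3.4,z).round(4)
for n,X,Y,z in [("cabL",92,278,0),("cabR",276,258,0),("barL",60,217,.207),("barR",225,203,.207),("roofFL",34,78,.168),("roofFR",246,57,.168),
 ("tFL",597,170,.04),("tFR",712,154,.04),("tNR",759,402,.04),("tNL",638,423,.04),
 *[("k",a,b,.018) for a,b in [(631,231),(661,225),(694,223),(634,266),(666,263),(701,258)]],
 ("sFL",403,291,.002),("sFR",494,278,.002),("sFL36",403,291,.036),("sFR36",494,278,.036),("sBL",414,372,.0),("sBR",507,358,.0),("hend",481,488,.08),("hst",462,360,.045),("bottle",413,160,0),("drvL",330,198,.01),("drvR",524,198,.01)]:
    print(n,P(X,Y,z))
E
```

```text
cabL [0.6148 0.3457 0.    ]
cabR [0.6337 0.1571 0.    ]
barL [0.6123 0.3212 0.207 ]
barR [0.6233 0.1765 0.207 ]
roofFL [0.7606 0.3629 0.168 ]
roofFR [0.7788 0.1664 0.168 ]
tFL [ 0.7102 -0.1715  0.04  ]
tFR [ 0.7257 -0.2886  0.04  ]
tNR [ 0.4698 -0.3211  0.04  ]
tNL [ 0.4505 -0.2023  0.04  ]
k [ 0.6522 -0.2064  0.018 ]
k [ 0.6582 -0.2373  0.018 ]
k [ 0.6599 -0.271   0.018 ]
k [ 0.6152 -0.208   0.018 ]
k [ 0.618  -0.2405  0.018 ]
k [ 0.6228 -0.2762  0.018 ]
sFL [0.5964 0.0266 0.002 ]
sFR [ 0.6089 -0.0666  0.002 ]
sFL36 [0.5872 0.0256 0.036 ]
sFR36 [ 0.5995 -0.0653  0.036 ]
sBL [0.5121 0.0161 0.    ]
sBR [ 0.5254 -0.0782  0.    ]
hend [ 0.3842 -0.0475  0.08  ]
hst [ 0.5142 -0.032   0.045 ]
bottle [0.7382 0.0154 0.    ]
drvL [0.6943 0.1011 0.01  ]
drvR [ 0.6917 -0.0988  0.01  ]
```

The crop confirms it: the aluminium scoop with the black handle has its pan at about (325,191) and handle end at (331,238). The bar runs from (208,159) to (256,155), and the six knobs sit in two rows of three. I'll hook the bar from behind with the fingers closed.

```bash
cat >> h.py <<'E'
CAB=np.array([.622,.250,0]);CY=.095; TR=np.array([.6237,-.2416,0]);TY=.122; SC=np.array([.5585,-.0257,0]);SY=.128
def W(o,yaw,p): return o+R.from_euler('z',yaw).apply(p)
def rot(yaw,pitch=0): return R.from_euler('z',yaw)*R.from_euler('y',pitch)*R.from_matrix(np.diag([1,-1,-1.]))
def go(pos,yaw,pitch=0,cur=None):
    "units from current (or given) pose"
    if cur is None:
        s=get_obs(); cur=(s["tool_pos"],R.from_rotvec(s["orientation"]))
    d=cur[1].inv().apply(np.asarray(pos)-cur[0])/.05; r=(cur[1].inv()*rot(yaw,pitch)).as_rotvec()/np.deg2rad(6)
    print(np.round(d,2).tolist()+np.round(r,2).tolist()); return np.asarray(pos),rot(yaw,pitch)
E
python3 - <<'E'
from h import *
go(W(CAB,CY,[.032,0,.27]),CY)
go(W(CAB,CY,[.032,0,.187]),CY)
E
```

```text
[-10.8, -3.55, -1.26, -0.0, 0.01, 26.01]
[-10.8, -3.55, 0.4, -0.0, 0.01, 26.01]
```

Call:
{"fn": "move_arm", "kwargs": {
  "motion": [-1,-0.4,-1.3,0,0,1.4,-2,-0.8,-1.3,0,0,2.8,-3,-1.1,-1.3,0,0,4.2,-4,-1.4,-1.3,0,0,5.6,-5,-1.7,-1.3,0,0,7,-6,-2,-1.3,0,0,8.4,-7,-2.3,-1.3,0,0,9.8,-8,-2.6,-1.3,0,0,11.2,-9,-2.9,-1.3,0,0,12.6,-9.5,-3.2,-1.3,0,0,14,-10,-3.4,-1.3,0,0,15.4,-10.4,-3.5,-1.3,0,0,16.8,-10.8,-3.55,-1.3,0,0,18.2,-10.8,-3.55,-1.3,0,0,19.6,-10.8,-3.55,-1.3,0,0,21,-10.8,-3.55,-1.3,0,0,22.4,-10.8,-3.55,-1.3,0,0,23.8,-10.8,-3.55,-1.3,0,0,25.2,-10.8,-3.55,-1.3,0,0,26,-10.8,-3.55,-1.3,0,0,26],
  "grip": 0,
  "force": 60
}}

```text
time_s: 2.2
tool_pos: [0.6539, 0.2533, 0.2717]
orientation: [3.138, 0.15, -0.001]
force: [1.1, 0.1, 0.2]
finger_gap: -0.004
gripper_force: 0.0
```

```bash
python3 - <<'E'
from h import *
print(get_obs()["joints"].round(2))
c=go(W(CAB,CY,[.032,0,.187]),CY)
# hook arc: finger tip 18mm below bar centre & 20mm behind
for a in np.arange(.1,.85,.1):
    go(W(CAB,CY,[-.185*np.sin(a)+.017,0,.02+.185*np.cos(a)-.018]),CY,0,c)
s=read_camera("side"); crop(s,300,60,460,210,4,"pics/s1.png")
E
```

```text
[-0.65  0.64  0.51  1.15 -0.3   1.42 -1.65]
[0.0, 0.0, 1.69, 0.0, 0.01, 0.0]
[-0.67, 0.0, 0.02, 0.0, 0.0, 0.0]
[-1.04, 0.0, 0.07, 0.0, 0.0, 0.0]
[-1.39, 0.0, 0.17, 0.0, 0.0, 0.0]
[-1.74, 0.0, 0.29, 0.0, 0.0, 0.0]
[-2.07, 0.0, 0.45, 0.0, 0.0, 0.0]
[-2.39, 0.0, 0.65, 0.0, 0.0, 0.0]
[-2.68, 0.0, 0.87, 0.0, 0.0, 0.0]
[-2.95, 0.0, 1.12, 0.0, 0.0, 0.0]
```

View pics/s1.png

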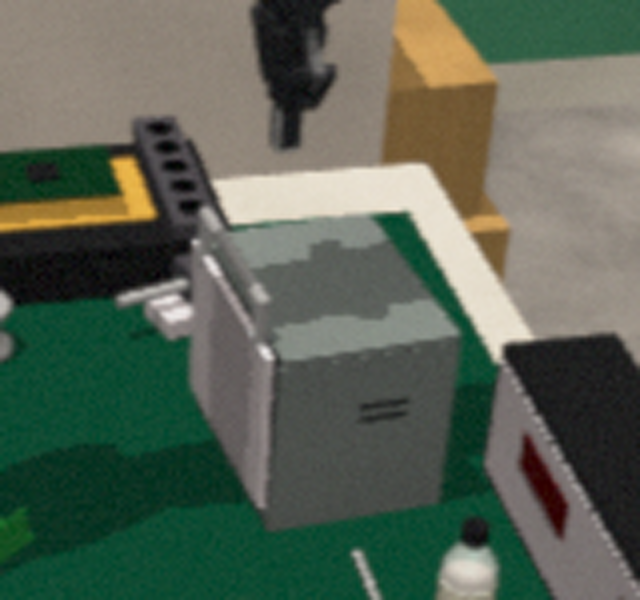

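The fingertips are at (372,97), above and behind the bar, which runs from (351,113) to (365,135). I'll go down behind it and pull along the arc.

Call:
{"fn": "move_arm", "kwargs": {
  "motion": [0,0,0.6,0,0,0,0,0,1.2,0,0,0,0,0,1.68,0,0,0,-0.3,0,1.68,0,0,0,-0.5,0,1.7,0,0,0,-0.7,0,1.71,0,0,0,-0.9,0,1.74,0,0,0,-1.05,0,1.77,0,0,0,-1.2,0,1.81,0,0,0,-1.4,0,1.87,0,0,0,-1.55,0,1.92,0,0,0,-1.75,0,1.99,0,0,0,-1.9,0,2.05,0,0,0,-2.07,0,2.14,0,0,0,-2.2,0,2.22,0,0,0,-2.4,0,2.34,0,0,0,-2.55,0,2.45,0,0,0,-2.7,0,2.57,0,0,0,-2.85,0,2.7,0,0,0,-2.95,0,2.78,0,0,0]
}}

```text
time_s: 4.25
tool_pos: [0.5022, 0.2385, 0.1344]
orientation: [-3.136, -0.156, 0.012]
force: [-4.6, -1.5, 7.2]
finger_gap: 0.001
gripper_force: 3.6
```

```bash
python3 - <<'E'
from h import *
s=read_camera("side"); crop(s,300,60,460,210,4,"pics/s2.png")
E
```

```text
(no output)
```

View pics/s2.png

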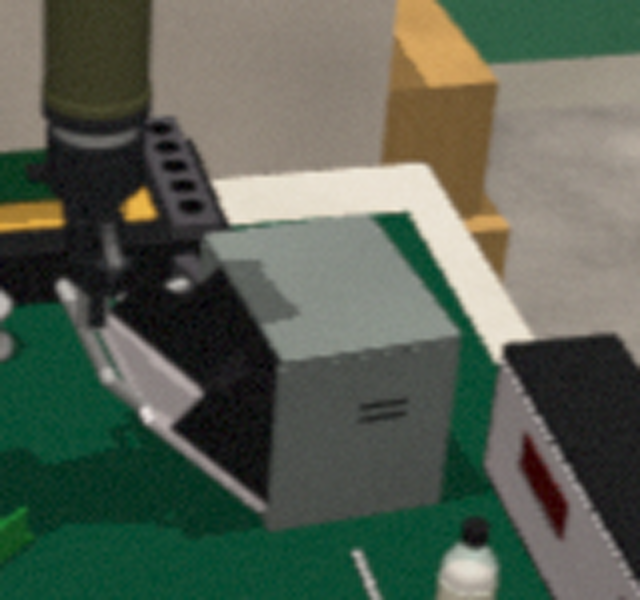

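The bin is fully open: the bar is now at (316,131)–(327,154), with the fingers behind it. Next I lift away and go above the scoop handle.

```bash
python3 - <<'E'
from h import *
s=get_obs();print(s["force"].round(1),s["tool_pos"].round(4))
p=s["tool_pos"]+[.005,0,.13]
go(p,CY)
go(W(SC,SY,[-.1186,0,.14]),SY)
go(W(SC,SY,[-.1186,0,.0394]),SY)
E
```

```text
[-8.2 -1.4  7.7] [0.5026 0.2387 0.1335]
[0.08, 0.01, -2.6, -0.01, 0.06, 0.05]
[-1.79, 5.44, -0.13, -0.01, 0.06, -0.27]
[-1.77, 5.44, 1.89, -0.01, 0.06, -0.27]
```

Call:
{"fn": "move_arm", "kwargs": {
  "motion": [0.1,0,-0.6,0,0,0,0.1,0,-1.3,0,0,0,0.1,0,-2,0,0,0,0.1,0.4,-2.6,0,0,0,-0.2,1.2,-2.6,0,0,-0.1,-0.6,2.1,-2.4,0,0,-0.2,-1,3,-2,0,0,-0.3,-1.4,3.9,-1.4,0,0,-0.3,-1.6,4.7,-0.8,0,0.1,-0.3,-1.79,5.44,-0.3,0,0.1,-0.3,-1.79,5.44,-0.1,0,0.1,-0.3,-1.79,5.44,-0.1,0,0.1,-0.3],
  "grip": 55
}}

```text
time_s: 5.5
tool_pos: [0.4426, -0.0419, 0.1369]
orientation: [-3.135, -0.198, -0.011]
force: [0.3, 0.9, 0.1]
finger_gap: 0.644
gripper_force: 0.0
```

```bash
python3 - <<'E'
from h import *
t=read_camera("top"); s=read_camera("side")
a=cv2.resize(t["pixels"][165:250,280:390,::-1],None,fx=5,fy=5,interpolation=2)
b=cv2.resize(s["pixels"][165:260,280:400,::-1],None,fx=4.5,fy=4.5,interpolation=2)[:425]
cv2.imwrite("pics/g1.png",cv2.resize(np.hstack([a,b]),None,fx=.72,fy=.72))
x=get_obs();print(x["joints"].round(2),x["force"])
go(W(SC,SY,[-.1186,0,.0394]),SY)
E
```

```text
[-0.39  0.35  0.58  2.06 -0.28  0.79 -1.09] [ 1.16255676  0.08334518 -0.51560668]
[-0.1, 0.01, 1.98, -0.0, -0.1, 0.01]
```

View pics/g1.png

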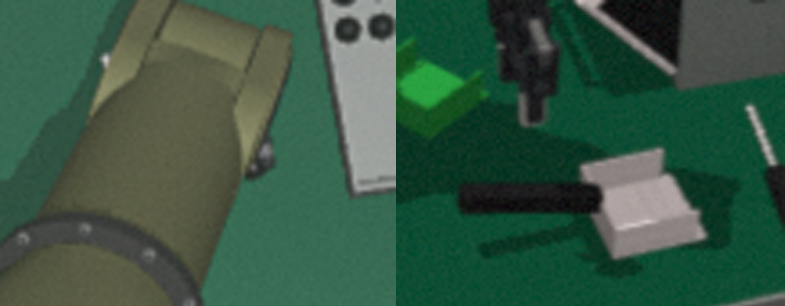

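The arm hides the scoop in the top view. In the side view the handle runs from (300,226) to (343,227), with the fingers above it at (322,202). I'll check my scoop estimate against those pixels.

```bash
python3 - <<'E'
from h import *
s=read_camera("side")
sc=lambda x,y,z: proj(s,W(SC,SY,[x,y,z])).round(1)
print("hend",sc(-.1737,0,.069),"hstart",sc(-.045,0,.034))
print("back corner R bottom",sc(-.045,-.046,0),"front R bottom",sc(.045,-.046,0),"front L top",sc(.045,.046,.036),"back L top",sc(-.045,.046,.036))
E
```

```text
hend [299.5 226.5] hstart [342.3 227. ]
back corner R bottom [347.1 245.9] front R bottom [376.  239.7] front L top [365.6 211.1] back L top [337.4 216.6]
```

The estimate matches to about 1 px. Now I'll descend and grip.

Call:
{"fn": "move_arm", "kwargs": {
  "motion": [-0.05,0,0.5,0,0,0,-0.1,0,1,0,0,0,-0.1,0,1.4,0,0,0,-0.1,0,1.7,0,0,0,-0.1,0,1.9,0,-0.1,0,-0.1,0,1.98,0,-0.1,0,-0.1,0,1.98,0,-0.1,0]
}}

```text
time_s: 6.35
tool_pos: [0.4409, -0.0404, 0.0393]
orientation: [3.135, 0.202, 0.0]
force: [0.1, -0.3, 0.5]
finger_gap: 0.645
gripper_force: 0.0
```

Call:
{"fn": "move_arm", "kwargs": {
  "motion": [0,0,0,0,0,0,0,0,0,0,0,0,0,0,0,0,0,0,0,0,0,0,0,0,0,0,0,0,0,0,0,0,0,0,0,0,0,0,0,0,0,0],
  "grip": 0,
  "force": 110
}}

```text
time_s: 7.05
tool_pos: [0.4398, -0.0409, 0.0391]
orientation: [-3.135, -0.2, 0.001]
force: [-1.9, -0.5, 3.9]
finger_gap: 0.155
gripper_force: 108.2
```

```bash
python3 - <<'E'
from h import *
x=get_obs();print(x["joints"].round(2),x["force"].round(1),x["finger_gap"],x["tool_pos"].round(4),(rot(SY).inv()*R.from_rotvec(x["orientation"])).as_rotvec().round(3))
# TCP in scoop frame: (-.1186,0,z)
g=np.array([-.1186,0,x["tool_pos"][2]])
def sco(lip,yaw,pitch,o=TR,oy=TY,cur=None):  # lip pos in frame o,oy
    q=R.from_euler('z',yaw)*R.from_euler('y',pitch)
    return go(W(o,oy,np.array(lip))+q.apply(g-[.045,0,0]),yaw,pitch,cur)
go(x["tool_pos"]+[0,0,.10],SY)
c=sco([-.03,0,.10],TY,.17)
for lip,p in [((-.03,0,.012),.17),((-.03,0,.006),.17),((.03,0,.006),.12),((.055,0,.007),.03),((.065,0,.015),-.1),((.06,0,.03),-.3),((.06,0,.15),-.3)]: sco(lip,TY,p,cur=c)
E
```

```text
[-0.27  0.51  0.45  2.19 -0.43  0.53 -0.94] [-1.9 -0.5  3.9] 0.15543584082037448 [ 0.4398 -0.0409  0.0391] [ 0.    -0.001  0.001]
[-0.0, -0.0, -2.0, -0.0, 0.01, -0.01]
[-0.56, 4.43, -2.54, 0.0, -1.62, 0.05]
[0.3, 0.0, 1.73, 0.0, 0.0, 0.0]
[0.32, 0.0, 1.85, 0.0, 0.0, 0.0]
[1.47, 0.0, 1.81, -0.0, 0.48, 0.0]
[1.91, -0.0, 2.01, 0.0, 1.34, 0.0]
[2.07, 0.0, 2.26, -0.0, 2.58, 0.0]
[2.01, 0.0, 2.64, 0.0, 4.49, 0.0]
[1.61, 0.0, 0.28, 0.0, 4.49, 0.0]
```

Call:
{"fn": "move_arm", "kwargs": {
  "motion": [0,0,-0.4,0,0,0,0,0,-1,0,0,0,0,0,-1.7,0,0,0,-0.1,0.3,-2.3,0,-0.2,0,-0.1,0.8,-2.54,0,-0.5,0,-0.2,1.4,-2.54,0,-0.8,0,-0.3,2,-2.54,0,-1.2,0,-0.4,2.6,-2.54,0,-1.6,0,-0.5,3.2,-2.54,0,-1.62,0,-0.56,3.8,-2.54,0,-1.62,0,-0.56,4.2,-2.54,0,-1.62,0,-0.56,4.43,-2.54,0,-1.62,0,-0.56,4.43,-2.54,0,-1.62,0,-0.56,4.43,-2.54,0,-1.62,0]
}}

```text
time_s: 8.45
tool_pos: [0.4409, -0.2633, 0.1659]
orientation: [3.114, 0.199, -0.265]
force: [0.5, 0.5, -0.2]
finger_gap: 0.001
gripper_force: 0.0
```

```bash
cat >> h.py <<'E'
G=np.array([-.1186,0,.039])
def sco(lip,yaw,pitch,o=TR,oy=TY,cur=None):
    q=R.from_euler('z',yaw)*R.from_euler('y',pitch)
    return go(W(o,oy,np.array(lip))+q.apply(G-[.045,0,0]),yaw,pitch,cur)
def pred(s,pts,g=None):
    x=get_obs(); q=R.from_rotvec(x["orientation"])*R.from_matrix(np.diag([1,-1,-1.]))
    return [proj(s,x["tool_pos"]+q.apply(np.array(p)-G)).round(1).tolist() for p in pts]
E
python3 - <<'E'
from h import *
s=read_camera("side"); crop(s,300,200,450,320,5,"pics/s3.png")
print(pred(s,[(.045,-.046,0),(.045,.046,0),(.045,.046,.036),(-.045,-.046,.036),(.045,-.046,.036)]))
c=sco([-.03,0,.006],TY,.17)
E
```

```text
[[397.3, 271.9], [383.3, 247.0], [386.6, 236.7], [367.5, 264.6], [401.0, 261.4]]
[0.3, 0.02, 1.85, 0.0, -0.0, 0.06]
```

View pics/s3.png

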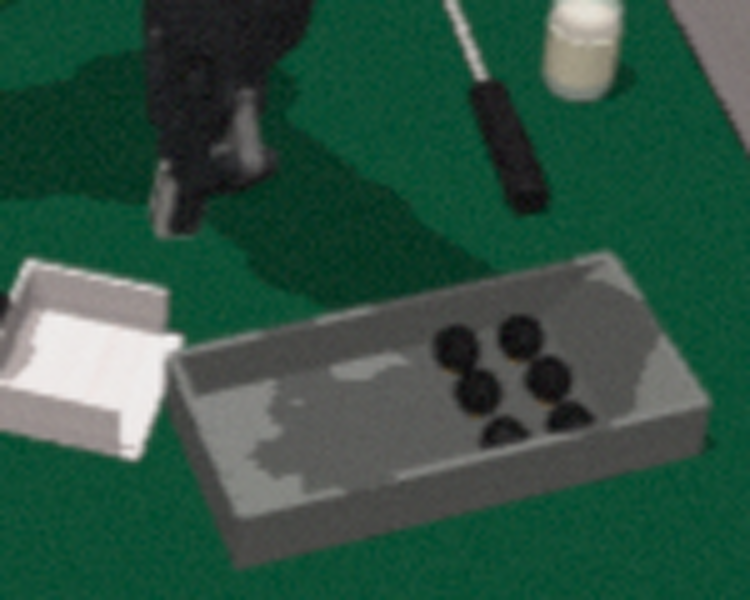

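The grip slipped: my pads were too high on the rounded handle. The scoop now stands to the left of the tray, pan at (300–336, 252–292), apparently upright, and the knobs are untouched. I'll re-measure it and grip lower.

```bash
python3 - <<'E'
from h import *
from scipy.optimize import least_squares
s=read_camera("side"); t=read_camera("top")
obs=[((-.045,.046,.036),(305.6,252.4)),((.045,.046,.036),(333.6,258)),((.045,-.046,0),(327.6,292)),((.045,.046,0),(336.6,267.6)),((.045,-.046,.036),(324,282)),((-.045,-.046,.036),(300,275.6))]
f=lambda q:np.ravel([proj(s,W(np.array([q[0],q[1],q[3]]),q[2],m))-np.array(u) for m,u in obs])
for z in(0,):
  r=least_squares(f,[.5,-.15,0,0]);print(r.x.round(4),np.abs(r.fun).max().round(2),r.fun.round(1))
a=t["pixels"][150:260,290:420]; b=s["pixels"][190:300,260:390]
cv2.imwrite("pics/r1.png",cv2.resize(np.hstack([a,b])[:,:,::-1],None,fx=3,fy=3,interpolation=2))
E
```

```text
[ 0.4277 -0.0881 -0.4419 -0.0979] 3.02 [ 0.8  1.1  1.6  1.4 -0.7 -1.9 -1.7  0.2  3.  -0.3 -3.  -0.3]
```

View pics/r1.png

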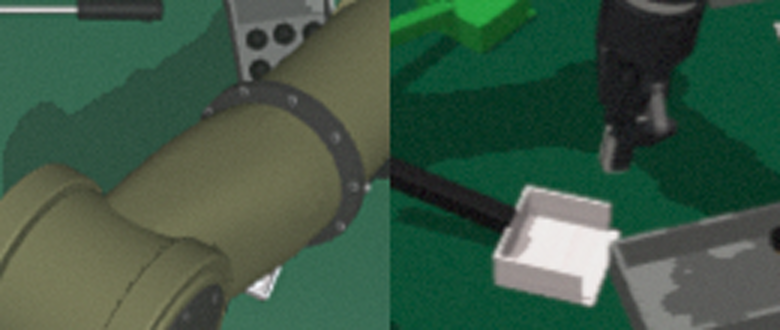

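```bash
python3 - <<'E'
from h import *
from scipy.optimize import least_squares
s=read_camera("side")
obs=[((-.045,.046,.036),(305.7,252.3)),((.045,.046,.036),(333.7,258)),((.045,.046,0),(336,269.3)),((.045,-.046,0),(329.3,291.7)),((-.045,-.046,.036),(295.7,276)),((-.045,-.046,0),(295.7,284.7)),((.045,-.046,.036),(324.3,281.7))]
M=np.array([o[0] for o in obs]);U=np.array([o[1] for o in obs])
f=lambda q:np.ravel([proj(s,q[:3]+R.from_rotvec(q[3:]).apply(m))-u for m,u in zip(M,U)])
r=least_squares(f,[.45,-.15,0,0,0,-.4]);print("6d",r.x.round(3),np.abs(r.fun).max())
g=lambda q:f([q[0],q[1],0,0,0,q[2]])
r=least_squares(g,[.45,-.15,-.4]);print("flat",r.x.round(4),r.fun.round(1))
print(get_obs()["joints"].round(2))
E
```

```text
6d [ 0.42  -0.137 -0.047 -0.021 -0.063 -0.464] 2.5474173388967642
flat [ 0.4116 -0.1785 -0.4376] [-1.1 -0.3  2.5  0.3 -0.1 -1.9 -2.1  0.3 -1.4 -0.2 -1.   0.3  3.1  1.1]
[ 0.02  0.52  0.63  1.74 -0.21  1.11 -0.73]
```

```bash
python3 - <<'E'
from h import *
from scipy.optimize import least_squares
s=read_camera("side")
obs=[((-.045,.046,.036),(305.7,252.3)),((.045,.046,0),(336,269.3)),((.045,-.046,0),(329.3,291.7)),((-.045,-.046,.036),(295.7,276)),((-.045,-.046,0),(295.7,284.7))]
M=np.array([o[0] for o in obs]);U=np.array([o[1] for o in obs])
f=lambda q:np.ravel([proj(s,q[:3]+R.from_rotvec(q[3:]).apply(m))-u for m,u in zip(M,U)])
g=lambda q:f([q[0],q[1],0,0,0,q[2]])
r=least_squares(g,[.45,-.15,-.4]);print("flat",r.x.round(4),r.fun.round(1))
x,y,w=r.x; o=np.array([x,y,0])
print("grip",W(o,w,[-.106,0,.051]),"lip corners",W(o,w,[.045,.046,0]),W(o,w,[.045,-.046,0]), "hend px",proj(s,W(o,w,[-.1737,0,.069])))
cv2.imwrite("pics/x.png",s["pixels"][:,:,::-1])
E
```

```text
flat [ 0.4144 -0.1802 -0.4361] [-0.  -0.   1.  -1.6 -0.9  0.6 -0.2  0.2  0.2  0.7]
grip [ 0.31829729 -0.1354145   0.051     ] lip corners [ 0.47459507 -0.1575053   0.        ] [ 0.43573254 -0.24089417  0.        ] hend px [254.99293715 246.08356981]
```

The scoop stands flat at about (0.414,-0.180) with yaw -0.44. Its handle is nearer the base than the arm reaches, so I'll carry it by the left pan wall back to its original place.

```bash
python3 - <<'E'
from h import *
o=np.array([.4144,-.1802,0]);w=-.436; m=[-.012,.0445]
go(W(o,w,m+[.13]),w)
c=go(W(o,w,m+[.09]),w)
go(W(o,w,m+[.009]),w,0,c)
E
```

```text
[0.08, -2.59, 0.72, 0.45, 1.58, 5.38]
[0.22, -2.59, 1.51, 0.45, 1.58, 5.38]
[0.0, 0.0, 1.62, 0.0, 0.0, 0.0]
```

Call:
{"fn": "move_arm", "kwargs": {
  "motion": [0,-0.5,0,0.1,0.4,1.2,0.1,-1.2,0,0.2,0.8,2.5,0.1,-1.8,0.2,0.3,1.2,3.8,0.2,-2.3,0.6,0.4,1.5,5,0.22,-2.59,1,0.45,1.58,5.38,0.22,-2.59,1.5,0.45,1.58,5.38,0.22,-2.59,1.5,0.45,1.58,5.38,0.22,-2.59,1.5,0.45,1.58,5.38],
  "grip": 40
}}

```text
time_s: 9.5
tool_pos: [0.4226, -0.1361, 0.0908]
orientation: [3.066, -0.681, 0.0]
force: [0.5, -0.9, 0.0]
finger_gap: 0.469
gripper_force: 0.0
```

```bash
python3 - <<'E'
from h import *
o=np.array([.4144,-.1802,0]);w=-.436; m=[-.012,.0445]
go(W(o,w,m+[.009]),w)
s=read_camera("side"); crop(s,250,190,400,310,5,"pics/s4.png"); print(get_obs()["joints"].round(2))
E
```

```text
[-0.02, -0.02, 1.64, 0.01, -0.0, -0.01]
[-0.23  0.47  0.7   2.12 -0.47  0.7  -1.23]
```

View pics/s4.png

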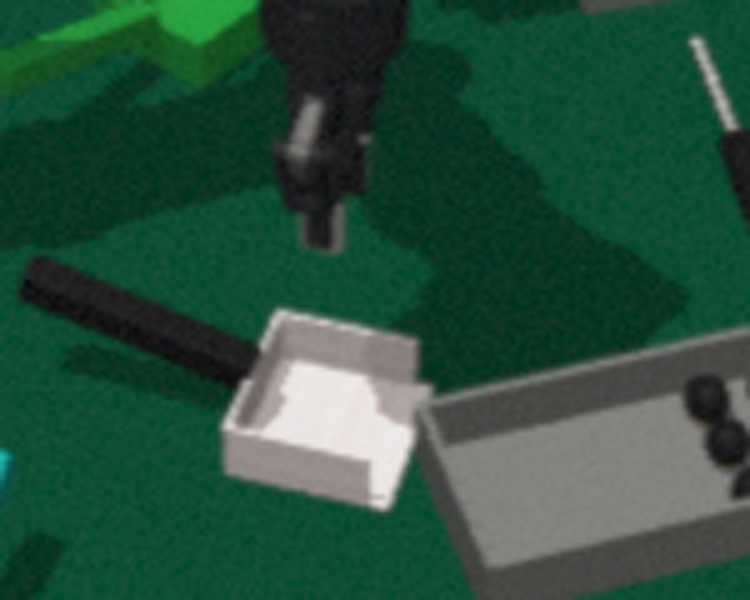

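The handle end is at (257,246), as predicted, and the scoop stands upright with the fingers above its left wall. I'll descend on the wall.

Call:
{"fn": "move_arm", "kwargs": {
  "motion": [0,0,0.4,0,0,0,0,0,0.8,0,0,0,0,0,1.2,0,0,0,0,0,1.5,0,0,0,0,0,1.64,0,0,0,0,0,1.64,0,0,0]
}}

```text
time_s: 10.15
tool_pos: [0.4229, -0.1365, 0.0085]
orientation: [3.066, -0.682, 0.001]
force: [0.0, 0.8, -0.7]
finger_gap: 0.465
gripper_force: 0.0
```

Call:
{"fn": "move_arm", "kwargs": {
  "motion": [0,0,0,0,0,0,0,0,0,0,0,0,0,0,0,0,0,0,0,0,0,0,0,0,0,0,0,0,0,0,0,0,0,0,0,0],
  "grip": 0,
  "force": 50
}}

```text
time_s: 10.75
tool_pos: [0.4231, -0.1362, 0.0091]
orientation: [3.066, -0.681, 0.003]
force: [-0.4, 1.1, 6.3]
finger_gap: 0.01
gripper_force: 38.5
```

```bash
python3 - <<'E'
from h import *
x=get_obs();p=x["tool_pos"]; print(x["joints"].round(2))
m=[-.012,.0445]
go(p+[0,0,.05],-.436)
d=np.array([.5585,-.0257,0])
go(W(d,.128,m+[.06]),.128)
go(W(d,.128,m+[p[2]+.001]),.128)
E
```

```text
[-0.1   0.59  0.53  2.21 -0.64  0.49 -1.08]
[0.0, 0.0, -1.0, 0.0, -0.02, -0.01]
[0.84, -3.77, -1.02, 0.01, -0.02, -5.4]
[0.84, -3.77, -0.02, 0.01, -0.02, -5.4]
```

Call:
{"fn": "move_arm", "kwargs": {
  "motion": [0,0,-0.2,0,0,0,0,0,-0.5,0,0,0,0,0,-0.8,0,0,0,0,-0.1,-1,0,0,-0.2,0.1,-0.4,-1,0,0,-0.5,0.2,-0.8,-1,0,0,-1,0.3,-1.2,-1,0,0,-1.6,0.4,-1.6,-1,0,0,-2.2,0.5,-2,-1,0,0,-2.8,0.6,-2.4,-1,0,0,-3.4,0.7,-2.8,-1,0,0,-4,0.8,-3.2,-1,0,0,-4.6,0.84,-3.6,-1,0,0,-5.1,0.84,-3.77,-1,0,0,-5.4,0.84,-3.77,-0.7,0,0,-5.4,0.84,-3.77,-0.4,0,0,-5.4,0.84,-3.77,-0.2,0,0,-5.4,0.84,-3.77,-0.04,0,0,-5.4,0.84,-3.77,-0.02,0,0,-5.4]
}}

```text
time_s: 12.65
tool_pos: [0.5401, 0.0172, 0.0092]
orientation: [3.135, 0.201, -0.001]
force: [-2.7, 3.2, 9.3]
finger_gap: 0.012
gripper_force: 40.9
```

```bash
python3 - <<'E'
from h import *
s=read_camera("side"); im=s["pixels"].astype(int)
# dark-handle & bright-pan check
reg=im[190:260,285:400]; br=(reg.min(2)>120); ys,xs=np.where(br); print("pan px",xs.min()+285,xs.max()+285,ys.min()+190,ys.max()+190,br.sum())
dk=(im[205:245,285:345].max(2)<45); ys,xs=np.where(dk); print("dark",xs.min()+285,xs.max()+285,ys.min()+205,ys.max()+205)
f=lambda *m:proj(s,W(SC,SY,m)).round(1)
print(f(-.045,-.046,0),f(.045,-.046,0),f(.045,.046,0),f(-.1737,0,.069))
E
```

```text
pan px 336 392 198 244 737
dark 298 341 208 230
[347.1 245.9] [376.  239.7] [365. 220.] [299.5 226.5]
```

Call:
{"fn": "move_arm", "kwargs": {
  "motion": [0,0,0,0,0,0,0,0,0,0,0,0,0,0,0,0,0,0,0,0,-0.4,0,0,0,0,0,-1,0,0,0,0,0,-1.8,0,0,0,0,0,-2.6,0,0,0,0,0,-2.6,0,0,0],
  "grip": 40
}}

```text
time_s: 13.5
tool_pos: [0.5434, 0.0161, 0.1443]
orientation: [3.134, 0.2, 0.014]
force: [0.5, -0.8, -0.6]
finger_gap: 0.468
gripper_force: 0.0
```

```bash
python3 - <<'E'
from h import *
s=read_camera("side")
b=cv2.resize(s["pixels"][185:265,285:405,::-1],None,fx=6,fy=6,interpolation=2); cv2.imwrite("pics/p.png",b)
im=s["pixels"].astype(int)
# fit pose by silhouettes: compare pan mask & handle mask with projected polygons
from scipy.optimize import minimize
pan=(im.min(2)>110); dk=(im.max(2)<50)
def mask(q,which):
    o=np.array([q[0],q[1],0]);m=np.zeros(im.shape[:2],np.uint8)
    if which: P=[(x,y,z) for x in(-.045,.045) for y in(-.046,.046) for z in((0,.036) if x<0 else (0,))]
    else: P=[(-.045-l*.966+dz*.259,y,.034+l*.259+dz*.966) for l in(0,.135) for y in(-.01,.01) for dz in(-.011,.011)]
    pts=np.array([proj(s,W(o,q[2],p)) for p in P]);h=cv2.convexHull((pts*16).round().astype(np.int32))
    cv2.fillPoly(m,[h],1,shift=4);return m>0
win=np.zeros(im.shape[:2],bool);win[208:262,285:385]=1
def cost(q): 
    a=mask(q,1);h=mask(q,0)&~a
    return ((a^(pan|0>1))&win).sum()*1.0+(h&~dk&win).sum()+.0*0
best=min(((cost([x,y,w]),x,y,w) for x in np.arange(.540,.576,.003) for y in np.arange(-.044,-.007,.003) for w in np.arange(.03,.24,.03)),key=lambda t:t[0]);print(best)
print(cost([.5585,-.0257,.128]))
E
```

```text
(np.float64(821.0), np.float64(0.5640000000000001), np.float64(-0.01399999999999997), np.float64(0.21))
913.0
```

```bash
python3 - <<'E'
from h import *
s=read_camera("side"); im=s["pixels"].astype(int)
reg=im[190:262,285:400]
g=(reg[...,1]-reg[...,0]<12)&(reg.max(2)<60); n,l,st,ce=cv2.connectedComponentsWithStats(g.astype(np.uint8))
for i in range(1,n):
    if st[i,4]>60:
        print("dark",st[i]+[285,190,0,0,0]); m=l==i
        for c in range(st[i,0],st[i,0]+st[i,2],6): r=np.where(m[:,c])[0]; print(c+285,r.min()+190,r.max()+190,end=" | ")
        print()
b=(abs(reg[...,1]-reg[...,0])<25)&(reg.min(2)>95); n,l,st,ce=cv2.connectedComponentsWithStats(b.astype(np.uint8))
for i in range(1,n):
    if st[i,4]>150:
        ys,xs=np.where(l==i);h=cv2.convexHull(np.c_[xs+285,ys+190]); print("pan",st[i],cv2.approxPolyDP(h,2,True)[:,0].tolist())
for q in [(-.1737,0,.069),(-.045,0,.034),(-.045,-.046,0),(.045,-.046,0),(.045,.046,0),(-.045,.046,.036),(-.045,-.046,.036)]: print(q,proj(s,W(SC,SY,q)).round(1))
E
```

```text
dark [394 216   6  17  61]
394 218 220 | 
dark [298 222  44   9 369]
298 225 227 | 304 222 230 | 310 223 230 | 316 222 230 | 322 222 229 | 328 222 230 | 334 223 230 | 340 223 230 | 
pan [ 51  22  39  33 816] [[374, 239], [345, 244], [336, 217], [361, 212]]
(-0.1737, 0, 0.069) [299.5 226.5]
(-0.045, 0, 0.034) [342.3 227. ]
(-0.045, -0.046, 0) [347.1 245.9]
(0.045, -0.046, 0) [376.  239.7]
(0.045, 0.046, 0) [365. 220.]
(-0.045, 0.046, 0.036) [337.4 216.6]
(-0.045, -0.046, 0.036) [347.5 236.8]
```

The scoop is back within a few mm of where it started. I'll regrip the handle lower, at 70 mm from the pan.

```bash
sed -i 's/^G=.*/G=np.array([-.111,0,.027])/; s/SC=np.array(\[.5585/SC=np.array([.5565/' h.py; python3 - <<'E'
from h import *
go(W(SC,SY,[-.111,0,.12]),SY)
go(W(SC,SY,[-.111,0,.027]),SY)
E
```

```text
[-2.02, 0.89, 0.4, 0.01, -0.02, 0.0]
[-2.02, 0.89, 2.26, 0.01, -0.02, 0.0]
```

Call:
{"fn": "move_arm", "kwargs": {
  "motion": [-0.7,0.3,0.1,0,0,0,-1.4,0.6,0.2,0,0,0,-2.02,0.89,0.4,0,0,0,-2.02,0.89,0.5,0,0,0,-2.02,0.89,1,0,0,0,-2.02,0.89,1.5,0,0,0,-2.02,0.89,2,0,0,0,-2.02,0.89,2.26,0,0,0,-2.02,0.89,2.26,0,0,0,-2.02,0.89,2.26,0,0,0],
  "grip": 50
}}

```text
time_s: 14.6
tool_pos: [0.4456, -0.0402, 0.0258]
orientation: [3.134, 0.201, -0.002]
force: [0.3, -0.5, 0.1]
finger_gap: 0.588
gripper_force: 0.0
```

Call:
{"fn": "move_arm", "kwargs": {
  "motion": [0,0,0,0,0,0,0,0,0,0,0,0,0,0,0,0,0,0,0,0,0,0,0,0,0,0,0,0,0,0,0,0,0,0,0,0],
  "grip": 0,
  "force": 60
}}

```text
time_s: 15.2
tool_pos: [0.4459, -0.0401, 0.0266]
orientation: [3.134, 0.201, 0.001]
force: [-1.5, -0.3, 5.4]
finger_gap: 0.212
gripper_force: 60.5
```

The gap is now 18 mm, consistent with the 20 mm handle. I'll do a test lift.

Call:
{"fn": "move_arm", "kwargs": {
  "motion": [0,0,-0.1,0,0,0,0,0,-0.3,0,0,0,0,0,-0.5,0,0,0,0,0,-0.7,0,0,0,0,0,-0.9,0,0,0,0,0,-1,0,0,0,0,0,-1,0,0,0],
  "force": 80
}}

```text
time_s: 15.9
tool_pos: [0.4464, -0.04, 0.0771]
orientation: [3.134, 0.202, 0.003]
force: [0.2, 0.1, -3.5]
finger_gap: 0.206
gripper_force: 81.9
```

```bash
cat >> h.py <<'E'
def panpx(s,x0,y0,x1,y1):
    reg=s["pixels"][y0:y1,x0:x1].astype(int)
    b=(abs(reg[...,1]-reg[...,0])<25)&(reg.min(2)>95); n,l,st,ce=cv2.connectedComponentsWithStats(b.astype(np.uint8))
    for i in range(1,n):
        if st[i,4]>200:
            ys,xs=np.where(l==i);h=cv2.convexHull(np.c_[xs+x0,ys+y0]); print("pan",st[i,4],cv2.approxPolyDP(h,2,True)[:,0].tolist())
E
python3 - <<'E'
from h import *
s=read_camera("side"); panpx(s,285,160,400,262)
print(pred(s,[(-.045,-.046,0),(.045,-.046,0),(.045,.046,0),(-.045,.046,.036)]))
x=get_obs();print(x["finger_gap"],x["force"].round(1),x["joints"].round(2))
c=sco([-.035,0,.10],TY,.17)
for lip,p in [((-.035,0,.014),.17),((-.035,0,.006),.17),((-.0,0,.006),.15),((.03,0,.006),.1),((.052,0,.006),.03),((.06,0,.013),-.1),((.06,0,.03),-.3),((.05,0,.06),-.3),((.05,0,.15),-.3)]: sco(lip,TY,p,cur=c)
E
```

```text
pan 811 [[375, 227], [346, 232], [337, 204], [362, 200]]
[[346.9, 233.3], [376.4, 227.2], [365.1, 207.7], [337.0, 203.9]]
0.20629634836519514 [-0.  -0.1 -2.8] [-0.34  0.46  0.54  2.13 -0.39  0.64 -0.98]
[-0.68, 4.43, -1.52, 0.01, -1.63, 0.06]
[0.29, 0.0, 1.7, 0.0, 0.0, 0.0]
[0.32, 0.0, 1.85, 0.0, 0.0, 0.0]
[1.0, -0.0, 1.8, 0.0, 0.19, 0.0]
[1.57, 0.0, 1.85, -0.0, 0.67, 0.0]
[1.99, 0.0, 2.0, 0.0, 1.34, 0.0]
[2.14, 0.0, 2.25, -0.0, 2.58, 0.0]
[2.2, 0.0, 2.53, 0.0, 4.49, 0.0]
[1.9, 0.0, 1.97, 0.0, 4.49, 0.0]
[1.6, 0.0, 0.2, 0.0, 4.49, 0.0]
```

The scoop is held level and its pan pixels match the prediction. I'll carry it over the tray, nose slightly down.

Call:
{"fn": "move_arm", "kwargs": {
  "motion": [0,0,-0.4,0,0,0,0,0.2,-0.9,0,0,0,-0.1,0.5,-1.3,0,-0.2,0,-0.2,0.9,-1.52,0,-0.5,0,-0.2,1.4,-1.52,0,-0.8,0,-0.3,1.9,-1.52,0,-1.1,0,-0.4,2.4,-1.52,0,-1.4,0,-0.5,2.9,-1.52,0,-1.63,0,-0.6,3.4,-1.52,0,-1.63,0,-0.68,3.8,-1.52,0,-1.63,0.06,-0.68,4.2,-1.52,0,-1.63,0.06,-0.68,4.43,-1.52,0,-1.63,0.06,-0.68,4.43,-1.52,0,-1.63,0.06,-0.68,4.43,-1.52,0,-1.63,0.06]
}}

```text
time_s: 17.35
tool_pos: [0.4404, -0.2631, 0.152]
orientation: [3.114, 0.19, -0.267]
force: [-0.2, 0.6, -2.6]
finger_gap: 0.209
gripper_force: 81.8
```

```bash
python3 - <<'E'
from h import *
s=read_camera("side"); panpx(s,320,190,420,300)
print(pred(s,[(-.045,-.046,0),(.045,-.046,0),(.045,.046,0),(-.045,.046,.036),(-.045,-.046,.036)]))
x=get_obs();print(x["finger_gap"],x["joints"].round(2),x["force"].round(1))
for lip,p in [((-.035,0,.014),.17),((-.035,0,.006),.17),((-.0,0,.006),.15),((.03,0,.006),.1),((.052,0,.006),.03),((.06,0,.017),-.1),((.056,0,.047),-.3),((.05,0,.07),-.3),((.05,0,.15),-.3)]: sco(lip,TY,p)
E
```

```text
pan 225 [[418, 219], [413, 219], [409, 215], [410, 202], [414, 196], [419, 197]]
pan 1104 [[393, 273], [360, 276], [354, 261], [351, 245], [353, 240], [380, 239], [394, 262]]
pan 275 [[366, 299], [346, 299], [333, 271], [350, 267]]
[[361.8, 276.2], [395.1, 272.9], [381.4, 247.9], [352.3, 240.0], [365.0, 265.5]]
0.20963628941580753 [ 0.02  0.54  0.64  1.76 -0.23  1.08 -0.72] [ 0.5  1.1 -2.6]
[0.3, 0.03, 1.68, 0.0, 0.01, 0.01]
[0.32, 0.03, 1.83, 0.0, 0.01, 0.01]
[1.0, 0.03, 1.78, 0.0, 0.2, 0.01]
[1.57, 0.03, 1.83, 0.0, 0.68, 0.01]
[1.99, 0.03, 1.98, 0.0, 1.35, 0.01]
[2.13, 0.03, 2.15, 0.0, 2.59, 0.01]
[2.07, 0.03, 2.19, 0.0, 4.5, 0.01]
[1.87, 0.03, 1.76, 0.0, 4.5, 0.01]
[1.6, 0.03, 0.18, 0.0, 4.5, 0.01]
```

Call:
{"fn": "move_arm", "kwargs": {
  "motion": [0.1,0.03,0.4,0,0,0,0.2,0.03,0.8,0,0,0,0.3,0.03,1.2,0,0,0,0.3,0.03,1.5,0,0,0,0.3,0.03,1.68,0,0,0,0.32,0.03,1.78,0,0,0,0.32,0.03,1.83,0,0,0,0.32,0.03,1.83,0,0,0]
}}

```text
time_s: 18.2
tool_pos: [0.4412, -0.2655, 0.0599]
orientation: [3.112, 0.19, -0.265]
force: [0.3, -0.1, -2.8]
finger_gap: 0.206
gripper_force: 81.9
```

```bash
python3 - <<'E'
from h import *
x=get_obs();print(x["force"].round(1),x["finger_gap"])
for lip,p in [((-.035,0,.006),.17),((-.0,0,.006),.15),((.03,0,.006),.1),((.052,0,.006),.03),((.06,0,.017),-.1),((.056,0,.047),-.3),((.05,0,.15),-.3)]: sco(lip,TY,p)
E
```

```text
[ 0.3 -0.1 -2.8] 0.20646360746957867
[0.0, -0.03, 0.02, 0.02, 0.0, 0.0]
[0.68, -0.03, -0.04, 0.02, 0.19, 0.0]
[1.25, -0.03, 0.02, 0.02, 0.67, 0.0]
[1.67, -0.03, 0.16, 0.02, 1.34, 0.0]
[1.8, -0.03, 0.33, 0.02, 2.58, 0.0]
[1.75, -0.03, 0.37, 0.02, 4.49, 0.0]
[1.28, -0.03, -1.64, 0.02, 4.49, 0.0]
```

Call:
{"fn": "move_arm", "kwargs": {
  "motion": [0,-0.03,0.06,0,0,0,0.15,-0.03,0.05,0,0.02,0,0.4,-0.03,0.02,0,0.1,0,0.7,-0.03,0,0,0.2,0,1,-0.03,0.03,0,0.4,0,1.28,-0.03,0.07,0,0.67,0,1.5,-0.03,0.13,0,1,0,1.68,-0.03,0.19,0,1.34,0,1.72,-0.03,0.2,0,1.45,0,1.76,-0.03,0.26,0,2,0,1.8,-0.03,0.33,0,2.58,0,1.8,-0.03,0.35,0,3.5,0,1.75,-0.03,0.37,0,4.49,0,1.75,-0.03,0.37,0,4.49,0,1.75,-0.03,0.37,0,4.49,0]
}}

```text
time_s: 19.7
tool_pos: [0.522, -0.2554, 0.0263]
orientation: [-3.084, -0.182, -0.462]
force: [-0.1, 0.4, -5.2]
finger_gap: 0.208
gripper_force: 81.4
```

```bash
python3 - <<'E'
from h import *
x=get_obs();print(x["force"].round(1),x["finger_gap"])
s=read_camera("side"); crop(s,330,190,480,310,5,"pics/s5.png")
sco((.05,0,.15),TY,-.3)
print(pred(s,[(-.045,-.046,0),(.045,-.046,0),(.045,.046,0),(-.045,.046,.036),(-.045,-.046,.036)]))
E
```

```text
[-0.1  0.4 -5.2] 0.2080486318555303
[0.49, -0.01, -2.01, 0.01, 0.02, -0.01]
[[394.4, 294.1], [426.2, 280.1], [411.5, 255.8], [378.5, 260.9], [391.8, 286.0]]
```

View pics/s5.png

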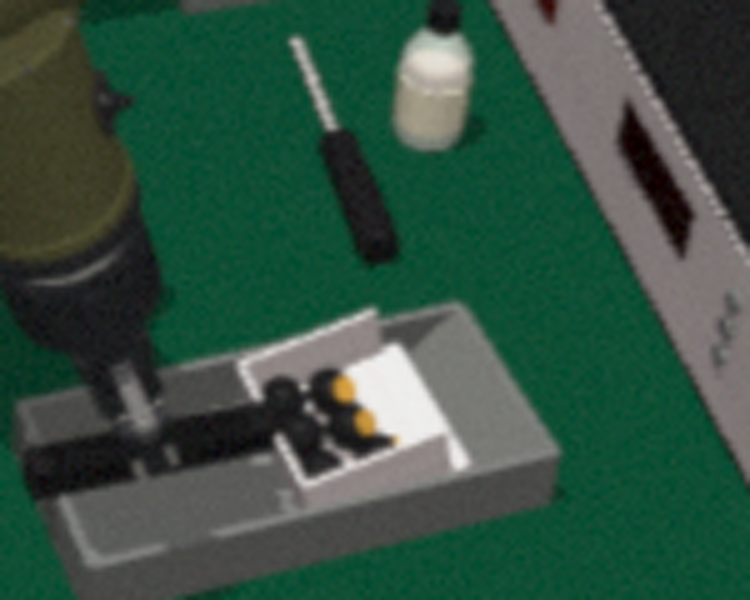

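All six knobs are in the pan, against its back wall at (385–405, 268–284). I'll lift straight up.

Call:
{"fn": "move_arm", "kwargs": {
  "motion": [0,0,-0.3,0,0,0,0.1,0,-0.8,0,0,0,0.25,0,-1.3,0,0,0,0.4,0,-1.9,0,0,0,0.6,0,-2.5,0,0,0,0.8,0,-3.2,0,0,0,0.95,0,-3.8,0,0,0,1,0,-4,0,0,0,1,0,-4,0,0,0]
}}

```text
time_s: 20.65
tool_pos: [0.5135, -0.254, 0.2335]
orientation: [-3.085, -0.194, -0.467]
force: [-0.9, 0.7, -6.1]
finger_gap: 0.207
gripper_force: 81.0
```

```bash
python3 - <<'E'
from h import *
x=get_obs();print(x["force"].round(1),x["finger_gap"],x["joints"].round(2),x["tool_pos"].round(3))
go(W(CAB,CY,[-.28,0,.25]),CY,-.3)
c=sco((-.06,0,.24),CY,-.3,CAB,CY)
E
```

```text
[-0.9  0.7 -6.1] 0.20709660725560555 [ 0.23  0.29  0.4   1.85 -0.43  0.83 -0.58] [ 0.514 -0.254  0.233]
[-1.98, -9.9, -0.99, -0.05, -0.0, 0.29]
[-0.96, -9.86, -0.04, -0.05, -0.0, 0.29]
```

Call:
{"fn": "move_arm", "kwargs": {
  "motion": [0,-0.15,0,0,0,0,-0.05,-0.45,0,0,0,0,-0.1,-0.9,0,0,0,0,-0.15,-1.5,0,0,0,0,-0.2,-2.15,0,0,0,0,-0.25,-2.8,0,0,0,0.1,-0.3,-3.5,0,0,0,0.1,-0.37,-4.2,0,0,0,0.1,-0.45,-4.9,0,0,0,0.2,-0.52,-5.6,0,0,0,0.2,-0.6,-6.3,0,0,0,0.2,-0.66,-7,0,0,0,0.29,-0.73,-7.7,0,0,0,0.29,-0.8,-8.3,0,0,0,0.29,-0.86,-8.8,0,0,0,0.29,-0.9,-9.2,0,0,0,0.29,-0.94,-9.55,0,0,0,0.29,-0.96,-9.75,0,0,0,0.29,-0.96,-9.86,0,0,0,0.29,-0.96,-9.86,0,0,0,0.29]
}}

```text
time_s: 22.65
tool_pos: [0.4051, 0.2291, 0.2165]
orientation: [-3.083, -0.144, -0.462]
force: [-0.7, -0.3, -4.4]
finger_gap: 0.204
gripper_force: 81.0
```

```bash
python3 - <<'E'
from h import *
x=get_obs();print(x["force"].round(1),x["finger_gap"],x["joints"].round(2),x["tool_pos"].round(3))
for z,p in [(.225,-.3),(.19,-.1),(.18,0),(.172,.1),(.165,.2),(.158,.3),(.15,.4),(.146,.5),(.142,.6),(.14,.7)]: sco((-.06,0,z),CY,p,CAB,CY)
E
```

```text
[-0.7 -0.3 -4.4] 0.20398973181474384 [-0.79  0.11  0.09  2.13  0.24  0.67 -2.34] [0.405 0.229 0.216]
[-0.05, -0.0, 0.23, -0.06, 0.02, -0.02]
[-0.09, -0.0, 0.29, -0.06, -1.89, -0.02]
[-0.02, -0.0, 0.19, -0.06, -2.84, -0.01]
[0.09, -0.0, 0.07, -0.07, -3.8, -0.01]
[0.23, -0.01, -0.05, -0.07, -4.75, -0.01]
[0.4, -0.01, -0.16, -0.07, -5.71, -0.0]
[0.59, -0.01, -0.22, -0.07, -6.66, -0.0]
[0.81, -0.01, -0.34, -0.07, -7.62, 0.0]
[1.06, -0.01, -0.43, -0.07, -8.57, 0.01]
[1.33, -0.01, -0.53, -0.07, -9.53, 0.01]
```

Call:
{"fn": "move_arm", "kwargs": {
  "motion": [-0.05,0,0.23,0,0,0,-0.07,0,0.26,0,-0.9,0,-0.09,0,0.29,0,-1.89,0,-0.02,0,0.19,0,-2.84,0,0.09,0,0.07,0,-3.8,0,0.23,0,-0.05,0,-4.75,0,0.4,0,-0.16,0,-5.71,0,0.59,0,-0.22,0,-6.66,0,0.81,0,-0.34,0,-7.62,0,1.06,0,-0.43,0,-8.57,0,1.33,0,-0.53,0,-9.53,0,1.33,0,-0.53,0,-9.53,0,1.33,0,-0.53,0,-9.53,0,1.33,0,-0.53,0,-9.53,0,1.33,0,-0.53,0,-9.53,0]
}}

```text
time_s: 24.15
tool_pos: [0.4615, 0.2336, 0.2637]
orientation: [2.928, 0.141, -1.062]
force: [0.1, -0.1, -2.4]
finger_gap: 0.204
gripper_force: 81.2
```

```bash
python3 - <<'E'
from h import *
x=get_obs();print(x["force"].round(1),x["finger_gap"],x["joints"].round(2),x["tool_pos"].round(3),(rot(CY).inv()*R.from_rotvec(x["orientation"])).as_rotvec().round(2))
s=read_camera("side"); crop(s,290,60,450,210,4,"pics/s6.png")
print(pred(s,[(-.045,-.046,.002),(.045,-.046,.002),(.045,.046,.002),(-.045,.046,.002)]))
poly=np.array(pred(s,[(-.04,-.04,.002),(.04,-.04,.002),(.04,.04,.002),(-.04,.04,.002)])).round().astype(np.int32)
m=np.zeros((400,640),np.uint8);cv2.fillPoly(m,[poly],1); px=s["pixels"][m>0].max(1); print("in pan: n",len(px),"dark",(px<60).sum())
sco((-.1,0,.30),CY,0,CAB,CY)
E
```

```text
[ 0.1 -0.1 -2.4] 0.20400083222608753 [-0.4   0.73  0.05  1.15 -0.22  1.93 -1.83] [0.462 0.234 0.264] [ 0.01 -0.7  -0.  ]
[[325.2, 138.2], [346.2, 150.8], [338.0, 135.6], [317.7, 123.1]]
in pan: n 201 dark 2
[-2.26, -0.03, 0.24, -0.08, 6.64, 0.01]
```

The pan is empty and the wrist force has dropped back to the weight of the empty scoop. Next I lift out, level the scoop and return it to its place.

```bash
python3 - <<'E'
from h import *
for a in [(-.07,.2,.7),(-.1,.25,.35),(-.13,.28,0)]: sco((a[0],0,a[1]),CY,a[2],CAB,CY)
E
```

```text
[-0.9, -0.03, -0.75, -0.07, -0.04, 0.04]
[-2.0, -0.03, -0.03, -0.08, 3.3, 0.03]
[-2.47, -0.03, 0.93, -0.08, 6.64, 0.01]
```

Call:
{"fn": "move_arm", "kwargs": {
  "motion": [-0.3,0,-0.25,0,0,0,-0.6,0,-0.5,0,0,0,-0.9,0,-0.75,0,0,0,-1.3,0,-0.5,0,1.1,0,-1.7,0,-0.25,0,2.2,0,-2,0,-0.03,0,3.3,0,-2.2,0,0.3,0,4.4,0,-2.35,0,0.6,0,5.5,0,-2.47,0,0.93,0,6.64,0,-2.47,0,0.93,0,6.64,0]
}}

```text
time_s: 25.2
tool_pos: [0.3301, 0.2195, 0.3058]
orientation: [-3.135, -0.154, 0.002]
force: [0.2, 0.3, -2.4]
finger_gap: 0.203
gripper_force: 81.1
```

```bash
python3 - <<'E'
from h import *
x=get_obs();print(x["force"].round(1),x["joints"].round(2),x["tool_pos"].round(3))
S0=np.array([.5585,-.0257,0])
for z in(.15,.03,.001): sco((.045,0,z),SY,0,S0,SY)
t=read_camera("top"); 
# gold/black blobs in the open mouth, and knobs on roof/bench
im=t["pixels"].astype(int); g=(im[...,0]>90)&(im[...,2]<im[...,0]*.62)&(im[...,1]<im[...,0])&(im[...,1]>im[...,0]*.55)
n,l,st,ce=cv2.connectedComponentsWithStats(g[90:320,100:520].astype(np.uint8))
print([(ce[i]+[100,90]).round().tolist()+[int(st[i,4])] for i in range(1,n) if st[i,4]>1])
m=lambda x,y,z:proj(t,W(CAB,CY,[x,y,z])).round(0)
print("mouth",m(-.106,.086,.122),m(-.106,-.086,.122),m(0,.086,.168),m(0,-.086,.168))
E
```

```text
[ 0.2  0.3 -2.4] [-0.17  0.08 -0.52  1.85  0.04  1.22 -2.17] [0.33  0.219 0.306]
[1.85, 5.4, 2.56, -0.02, 0.01, -0.28]
[1.85, 5.41, 4.96, -0.02, 0.01, -0.28]
[1.85, 5.41, 5.54, -0.02, 0.01, -0.28]
[[222.0, 171.0, 17], [249.0, 169.0, 4], [129.0, 203.0, 987], [242.0, 170.0, 2], [253.0, 172.0, 7], [462.0, 178.0, 250]]
mouth [212. 199.] [267. 193.] [206. 162.] [262. 157.]
```

Brass inserts show inside the bin mouth. Now I put the scoop down.

Call:
{"fn": "move_arm", "kwargs": {
  "motion": [0.2,0.6,0.2,0,0,0,0.4,1.3,0.5,0,0,0,0.7,2.1,0.9,0,0,-0.1,1,2.9,1.3,0,0,-0.15,1.3,3.7,1.8,0,0,-0.2,1.6,4.5,2.2,0,0,-0.28,1.85,5.1,2.5,0,0,-0.28,1.85,5.4,2.8,0,0,-0.28,1.85,5.41,3.4,0,0,-0.28,1.85,5.41,4,0,0,-0.28,1.85,5.41,4.5,0,0,-0.28,1.85,5.41,4.9,0,0,-0.28,1.85,5.41,5.2,0,0,-0.28,1.85,5.41,5.4,0,0,-0.28,1.85,5.41,5.5,0,0,-0.28,1.85,5.41,5.54,0,0,-0.28,1.85,5.41,5.54,0,0,-0.28]
}}

```text
time_s: 26.95
tool_pos: [0.4547, -0.0374, 0.0276]
orientation: [-3.129, -0.191, 0.003]
force: [-2.6, -0.3, 2.6]
finger_gap: 0.207
gripper_force: 81.9
```

```bash
python3 - <<'E'
from h import *
x=get_obs();print(x["force"].round(1),x["tool_pos"].round(4))
s=read_camera("side"); panpx(s,300,190,400,262); print(pred(s,[(-.045,-.046,0),(.045,-.046,0),(-.045,.046,.036)]))
E
```

```text
[-2.6 -0.3  2.6] [ 0.4547 -0.0374  0.0276]
pan 786 [[376, 238], [349, 244], [339, 216], [363, 211]]
[[348.9, 245.0], [377.8, 239.1], [339.5, 215.7]]
```

Call:
{"fn": "move_arm", "kwargs": {
  "motion": [0,0,0,0,0,0,0,0,0,0,0,0,0,0,0,0,0,0,0,0,0,0,0,0,0,0,-0.3,0,0,0,0,0,-0.8,0,0,0,0,0,-1.5,0,0,0,0,0,-2.3,0,0,0,0,0,-3,0,0,0,0,0,-3,0,0,0],
  "grip": 50
}}

```text
time_s: 28.0
tool_pos: [0.4575, -0.0382, 0.1811]
orientation: [-3.13, -0.191, -0.007]
force: [1.3, -0.3, -0.5]
finger_gap: 0.589
gripper_force: 0.0
```

```bash
python3 - <<'E'
from h import *
s=read_camera("side"); panpx(s,300,190,400,262)
go(W(CAB,CY,[-.20,0,.20]),CY)
c=go(W(CAB,CY,[-.20,0,.134]),CY)
for a in np.arange(.8,-.05,-.1): go(W(CAB,CY,[-.185*np.sin(a)-.015,0,.02+.185*np.cos(a)-.014]),CY,0,c)
E
```

```text
pan 785 [[377, 238], [348, 244], [339, 216], [364, 211]]
[-0.01, -5.43, -0.39, -0.06, -0.02, 0.26]
[-0.01, -5.42, 0.93, -0.06, -0.02, 0.26]
[1.05, 0.0, -0.02, 0.0, 0.0, 0.0]
[1.32, 0.0, -0.27, 0.0, 0.0, 0.0]
[1.61, -0.0, -0.49, 0.0, 0.0, 0.0]
[1.93, 0.0, -0.69, 0.0, 0.0, 0.0]
[2.26, 0.0, -0.85, 0.0, 0.0, 0.0]
[2.61, -0.0, -0.97, 0.0, 0.0, 0.0]
[2.96, -0.0, -1.07, 0.0, 0.0, 0.0]
[3.33, 0.0, -1.12, 0.0, 0.0, 0.0]
[3.7, 0.0, -1.14, 0.0, 0.0, 0.0]
```

Call:
{"fn": "move_arm", "kwargs": {
  "motion": [0,-0.4,-0.4,0,0,0.1,0,-1.2,-0.4,0,0,0.2,0,-2.1,-0.4,0,0,0.26,0,-3,-0.4,0,0,0.26,0,-3.9,-0.4,0,0,0.26,0,-4.7,-0.4,0,0,0.26,0,-5.2,-0.2,0,0,0.26,0,-5.42,0.2,0,0,0.26,0,-5.42,0.6,0,0,0.26,0,-5.42,0.93,0,0,0.26,0,-5.42,0.93,0,0,0.26],
  "grip": 0
}}

```text
time_s: 29.15
tool_pos: [0.4195, 0.23, 0.1295]
orientation: [-3.133, -0.15, 0.014]
force: [-0.5, -0.0, -0.0]
finger_gap: 0.002
gripper_force: 0.0
```

Call:
{"fn": "move_arm", "kwargs": {
  "motion": [0.4,0,0,0,0,0,0.8,0,0,0,0,0,1.05,0,-0.02,0,0,0,1.18,0,-0.15,0,0,0,1.32,0,-0.27,0,0,0,1.46,0,-0.38,0,0,0,1.61,0,-0.49,0,0,0,1.77,0,-0.6,0,0,0,1.93,0,-0.69,0,0,0,2.1,0,-0.77,0,0,0,2.26,0,-0.85,0,0,0,2.43,0,-0.91,0,0,0,2.61,0,-0.97,0,0,0,2.78,0,-1.02,0,0,0,2.96,0,-1.07,0,0,0,3.14,0,-1.1,0,0,0,3.33,0,-1.12,0,0,0,3.5,0,-1.13,0,0,0,3.6,0,-1.14,0,0,0,3.65,0,-1.14,0,0,0]
}}

```text
time_s: 31.15
tool_pos: [0.6039, 0.248, 0.1886]
orientation: [-3.131, -0.149, 0.006]
force: [-0.3, -0.8, 0.4]
finger_gap: 0.0
gripper_force: 0.0
```

Call:
{"fn": "move_arm", "kwargs": {
  "motion": [0.05,0,0,0,0,0,0.1,0,0,0,0,0,0.15,0,0,0,0,0,0.15,0,0,0,0,0]
}}

```text
time_s: 31.55
tool_pos: [0.6111, 0.2486, 0.1888]
orientation: [-3.131, -0.149, 0.005]
force: [-0.4, -0.1, -0.1]
finger_gap: -0.001
gripper_force: 0.0
```

```bash
python3 - <<'E'
from h import *
s=read_camera("side"); t=read_camera("top")
# compare with shut picture
for n,c in(("side",s),("top",t)):
    a=cv2.imread(f"pics/{n}0.png")[:,:,::-1].astype(int); d=abs(a-c["pixels"].astype(int)).max(2)
    x0,y0,x1,y1=(345,110,420,190) if n=="side" else (195,105,275,180)
    print(n,(d[y0:y1,x0:x1]>50).sum(),np.argwhere(d[y0:y1,x0:x1]>50).mean(0)+[y0,x0])
print([proj(s,W(CAB,CY,[-.185*np.sin(a),-.07,.02+.185*np.cos(a)])).round(1).tolist() for a in(0,.1,.2,.8)])
cv2.imwrite("pics/end.png",s["pixels"][:,:,::-1])
E
```

```text
side 1233 [150.5701541  356.31305758]
top 2855 [143.87985989 226.23362522]
[[367.1, 135.8], [361.4, 136.8], [355.6, 138.4], [325.2, 157.1]]
```

```bash
python3 - <<'E'
from h import *
s=read_camera("side"); sh=cv2.imread("pics/side0.png")[:,:,::-1]
def line(img,a,y=-.1,dx=0.):
    P=[proj(s,W(CAB,CY,[-r*np.sin(a)+dx,y,.02+r*np.cos(a)])) for r in np.linspace(.03,.145,40)]
    return np.mean([img[int(round(v)),int(round(u))].astype(float) for u,v in P],0).round(0).tolist()
for a in np.arange(0,.86,.1): print(round(a,1),line(sh,a),line(s["pixels"],a))
for v in (150,165,175): print(v,[(u,int(s["pixels"][v,u].mean()),int(sh[v,u].mean())) for u in range(300,384,4)])
E
```

```text
0.0 [67.0, 69.0, 66.0] [58.0, 61.0, 59.0]
0.1 [127.0, 119.0, 118.0] [20.0, 20.0, 20.0]
0.2 [124.0, 116.0, 116.0] [19.0, 20.0, 21.0]
0.3 [123.0, 115.0, 115.0] [17.0, 17.0, 18.0]
0.4 [120.0, 113.0, 112.0] [17.0, 17.0, 18.0]
0.5 [70.0, 84.0, 75.0] [27.0, 26.0, 25.0]
0.6 [19.0, 74.0, 51.0] [49.0, 47.0, 47.0]
0.7 [10.0, 74.0, 48.0] [115.0, 108.0, 107.0]
0.8 [12.0, 74.0, 49.0] [43.0, 67.0, 54.0]
150 [(300, 60, 53), (304, 48, 39), (308, 43, 50), (312, 53, 43), (316, 49, 40), (320, 44, 43), (324, 183, 46), (328, 181, 43), (332, 168, 44), (336, 169, 45), (340, 162, 38), (344, 22, 49), (348, 22, 109), (352, 28, 117), (356, 26, 115), (360, 26, 117), (364, 25, 115), (368, 25, 99), (372, 78, 88), (376, 77, 81), (380, 77, 73)]
165 [(300, 45, 46), (304, 43, 48), (308, 45, 49), (312, 50, 44), (316, 47, 49), (320, 45, 47), (324, 43, 47), (328, 44, 43), (332, 36, 42), (336, 135, 45), (340, 157, 42), (344, 55, 47), (348, 6, 45), (352, 13, 80), (356, 18, 116), (360, 8, 118), (364, 12, 118), (368, 42, 59), (372, 77, 74), (376, 78, 74), (380, 74, 72)]
175 [(300, 44, 44), (304, 44, 49), (308, 42, 44), (312, 47, 39), (316, 49, 47), (320, 48, 43), (324, 43, 49), (328, 47, 45), (332, 32, 48), (336, 37, 47), (340, 34, 45), (344, 29, 46), (348, 108, 43), (352, 75, 44), (356, 22, 51), (360, 10, 114), (364, 26, 122), (368, 65, 66), (372, 77, 78), (376, 77, 77), (380, 79, 76)]
```

The bin is still open at about 0.7 rad, so the fingers slid over the bar because their tips were too high. I'll back off and push again with the tips 30 mm below the bar's centre.

```bash
python3 - <<'E'
from h import *
go(W(CAB,CY,[-.01,0,.235]),CY)
go(W(CAB,CY,[-.20,0,.235]),CY)
c=go(W(CAB,CY,[-.20,0,.119]),CY)
for a in np.arange(.8,-.05,-.1): go(W(CAB,CY,[-.185*np.sin(a)-.017,0,.02+.185*np.cos(a)-.03]),CY,0,c)
E
```

```text
[0.02, -0.01, -0.92, -0.07, 0.03, 0.0]
[-3.78, -0.01, -0.91, -0.07, 0.03, 0.0]
[-3.77, 0.01, 1.41, -0.07, 0.03, 0.0]
[1.01, 0.0, 0.0, 0.0, 0.0, 0.0]
[1.28, -0.0, -0.25, 0.0, 0.0, 0.0]
[1.57, 0.0, -0.47, 0.0, 0.0, 0.0]
[1.89, -0.0, -0.67, 0.0, 0.0, 0.0]
[2.22, -0.0, -0.83, 0.0, 0.0, 0.0]
[2.57, 0.0, -0.95, 0.0, 0.0, 0.0]
[2.92, -0.0, -1.05, 0.0, 0.0, 0.0]
[3.29, -0.0, -1.1, 0.0, 0.0, 0.0]
[3.66, 0.0, -1.12, 0.0, 0.0, 0.0]
```

Call:
{"fn": "move_arm", "kwargs": {
  "motion": [0,0,-0.5,0,0,0,0,0,-0.92,0,0,0,-0.7,0,-0.92,0,0,0,-1.5,0,-0.92,0,0,0,-2.4,0,-0.92,0,0,0,-3.2,0,-0.92,0,0,0,-3.77,0,-0.9,0,0,0,-3.77,0,-0.3,0,0,0,-3.77,0,0.4,0,0,0,-3.77,0,1,0,0,0,-3.77,0,1.41,0,0,0,-3.77,0,1.41,0,0,0]
}}

```text
time_s: 32.9
tool_pos: [0.4213, 0.2304, 0.1169]
orientation: [-3.133, -0.15, 0.012]
force: [0.9, -0.5, -0.0]
finger_gap: -0.003
gripper_force: 0.0
```

Call:
{"fn": "move_arm", "kwargs": {
  "motion": [0.4,0,0,0,0,0,0.8,0,0,0,0,0,1.05,0,0,0,0,0,1.18,0,-0.05,0,0,0,1.32,0,-0.15,0,0,0,1.46,0,-0.25,0,0,0,1.61,0,-0.37,0,0,0]
}}

```text
time_s: 33.6
tool_pos: [0.4996, 0.2389, 0.138]
orientation: [-3.132, -0.152, 0.014]
force: [-8.9, -1.1, 7.0]
finger_gap: -0.004
gripper_force: 4.5
```

```bash
cat >> h.py <<'E'
def ang():
    s=read_camera("side"); out=[]
    for a in np.arange(0,.9,.025):
        P=[proj(s,W(CAB,CY,[-r*np.sin(a),-.1,.02+r*np.cos(a)])) for r in np.linspace(.06,.145,30)]
        out.append((float(np.mean([cv2.remap(s["pixels"].mean(2).astype(np.float32),np.float32([[u]]),np.float32([[v]]),1)[0,0] for u,v in P]).round()),round(float(a),3)))
    print(sorted(out)[::-1][:6])
E
python3 - <<'E'
from h import *
ang(); x=get_obs(); print(x["force"].round(1)); print(R.from_euler('z',-CY).apply(x["tool_pos"]-CAB).round(4))
E
```

```text
[(126.0, 0.6), (114.0, 0.625), (107.0, 0.575), (79.0, 0.65), (74.0, 0.55), (64.0, 0.0)]
[-3.  -0.1  6.5]
[-0.1204  0.0007  0.1391]
```

It is moving now, at about 0.6 rad, so I'll continue along the arc.

Call:
{"fn": "move_arm", "kwargs": {
  "motion": [0.15,0,-0.08,0,0,0,0.3,0,-0.17,0,0,0,0.45,0,-0.26,0,0,0,0.62,0,-0.35,0,0,0,0.78,0,-0.42,0,0,0,0.96,0,-0.5,0,0,0,1.14,0,-0.57,0,0,0,1.31,0,-0.62,0,0,0,1.5,0,-0.67,0,0,0,1.68,0,-0.7,0,0,0,1.85,0,-0.72,0,0,0,2,0,-0.73,0,0,0]
}}

```text
time_s: 34.85
tool_pos: [0.6038, 0.2479, 0.1734]
orientation: [-3.131, -0.148, 0.005]
force: [-1.8, 0.6, 0.8]
finger_gap: -0.0
gripper_force: 0.7
```

```bash
python3 - <<'E'
from h import *
ang(); x=get_obs(); print(x["force"].round(1)); print(R.from_euler('z',-CY).apply(x["tool_pos"]-CAB).round(4))
E
```

```text
[(117.0, 0.075), (116.0, 0.1), (113.0, 0.425), (113.0, 0.4), (112.0, 0.375), (110.0, 0.35)]
[-0.6 -0.1 -0.3]
[-0.0176 -0.0004  0.1733]
```

Call:
{"fn": "move_arm", "kwargs": {
  "motion": [0.08,0,0,0,0,0,0.16,0,0,0,0,0,0.22,0,0,0,0,0,0.28,0,0,0,0,0,0.28,0,0,0,0,0]
}}

```text
time_s: 35.4
tool_pos: [0.6048, 0.2479, 0.1731]
orientation: [-3.137, -0.155, 0.04]
force: [-39.9, -10.1, 23.7]
finger_gap: 0.004
gripper_force: 20.0
```

Call:
{"fn": "move_arm", "kwargs": {
  "motion": [-0.3,0,0,0,0,0,-0.7,0,0,0,0,0,-1.2,0,-0.4,0,0,0,-2,0,-1.2,0,0,0,-2.8,2,-2,0,0,0,-3,2,-2,0,0,0,-3,2,-2,0,0,0,-3,2,-2,0,0,0]
}}

```text
time_s: 36.2
tool_pos: [0.4775, 0.1312, 0.2749]
orientation: [-3.133, -0.141, -0.0]
force: [0.2, 0.7, -0.4]
finger_gap: -0.0
gripper_force: 0.0
```

```bash
python3 - <<'E'
from h import *
ang()
s=read_camera("side"); t=read_camera("top"); sh=cv2.imread("pics/side0.png")[:,:,::-1].astype(int); th=cv2.imread("pics/top0.png")[:,:,::-1].astype(int)
d=abs(sh-s["pixels"]).max(2)[110:195,345:420]; print("side diff",(d>40).sum())
# sub-pixel shift of bar/front patch vs shut reference
for n,a,b,bx in(("side",sh,s,(348,112,372,190)),("top",th,t,(200,140,272,178))):
    x0,y0,x1,y1=bx; f=lambda q:np.float32(q[y0:y1,x0:x1].mean(2)); print(n,cv2.phaseCorrelate(f(a),f(b["pixels"].astype(float)),cv2.createHanningWindow((x1-x0,y1-y0),cv2.CV_32F)))
tr=t["pixels"].astype(int); poly=np.array([proj(t,W(TR,TY,q)) for q in[(-.15,-.05,.005),(.05,-.05,.005),(.05,.05,.005),(-.15,.05,.005)]]).round().astype(np.int32)
m=np.zeros((400,640),np.uint8);cv2.fillPoly(m,[poly],1);print("tray dark px",(tr[m>0].max(1)<50).sum(),"before",(th[m>0].max(1)<50).sum())
panpx(s,300,190,400,262)
dd=(abs(th-tr).max(2)>60).astype(np.uint8)[90:310,110:520]; n,l,st,ce=cv2.connectedComponentsWithStats(dd); print([(st[i]+[110,90,0,0,0]).tolist() for i in range(1,n) if st[i,4]>12])
E
```

```text
[(117.0, 0.425), (117.0, 0.4), (117.0, 0.375), (117.0, 0.075), (116.0, 0.35), (115.0, 0.325)]
side diff 147
side ((0.7514723291714134, -0.6867457900220373), 0.737088764210542)
top ((26.8577625372167, 3.744872076624354), 0.2737458023760054)
tray dark px 0 before 53
pan 812 [[377, 238], [349, 244], [339, 216], [364, 211]]
[[204, 117, 72, 50, 1658], [391, 157, 7, 8, 43], [381, 158, 7, 7, 42], [372, 160, 7, 7, 40], [392, 167, 8, 8, 43], [382, 169, 8, 7, 44], [373, 170, 7, 7, 42], [308, 175, 29, 10, 61], [222, 176, 8, 12, 51], [249, 180, 5, 7, 13], [254, 196, 8, 10, 20], [323, 198, 16, 5, 26], [312, 201, 10, 4, 23], [259, 207, 9, 13, 30], [249, 222, 45, 51, 688], [272, 303, 71, 7, 390], [110, 304, 5, 6, 26]]
```

The bin is shut to within 1 px of the starting picture, the tray is empty and the scoop is standing in place. I'll move the arm aside for a clean check for stray knobs.

Call:
{"fn": "move_arm", "kwargs": {
  "motion": [-0.3,-0.8,-0.4,0,0,0,-0.6,-1.7,-0.8,0,0,0,-0.9,-2.6,-1,0,0,0,-1.2,-3.5,-1,0,0,0,-1.5,-4.4,-1,0,0,0,-1.7,-5.3,-1,0,0,0,-1.9,-6.2,-1,0,0,0,-2.1,-7.1,-1,0,0,0,-2.3,-8,-1,0,0,0,-2.5,-8.8,-1,0,0,0,-2.5,-8.8,-1,0,0,0]
}}

```text
time_s: 37.45
tool_pos: [0.3052, 0.5668, 0.324]
orientation: [-3.129, -0.164, 0.015]
force: [0.1, 0.3, 0.6]
finger_gap: 0.002
gripper_force: 0.0
```

```bash
python3 - <<'E'
from h import *
s=read_camera("side"); t=read_camera("top")
for n,c,bx,fr in(("side",s,(348,112,372,190),(230,100,540,400)),("top",t,(200,140,272,178),(110,90,560,330))):
    a=cv2.imread(f"pics/{n}0.png")[:,:,::-1].astype(int); x0,y0,x1,y1=bx; f=lambda q:np.float32(q[y0:y1,x0:x1].mean(2))
    print(n,cv2.phaseCorrelate(f(a),f(c["pixels"].astype(float)),cv2.createHanningWindow((x1-x0,y1-y0),cv2.CV_32F)))
    x0,y0,x1,y1=fr; dd=(abs(a-c["pixels"]).max(2)>50).astype(np.uint8)[y0:y1,x0:x1]; k,l,st,ce=cv2.connectedComponentsWithStats(dd)
    print([((st[i]+[x0,y0,0,0,0]).tolist(),c["pixels"][y0:y1,x0:x1][l==i].mean(0).round().astype(int).tolist()) for i in range(1,k) if st[i,4]>12])
print(get_obs()["tool_pos"])
E
```

```text
side ((1.066747820420046, -0.5003910204078679), 0.9492674827575683)
[([285, 110, 38, 8, 97], [152, 115, 46]), ([253, 121, 14, 4, 37], [219, 213, 195]), ([353, 124, 11, 17, 24], [177, 172, 171]), ([293, 132, 9, 8, 46], [124, 121, 118]), ([291, 187, 6, 6, 17], [25, 106, 42]), ([360, 210, 5, 8, 22], [114, 120, 113]), ([336, 215, 4, 6, 16], [46, 85, 67]), ([365, 218, 8, 12, 34], [174, 180, 173]), ([343, 222, 5, 14, 34], [85, 80, 81]), ([340, 231, 8, 14, 26], [33, 74, 54]), ([373, 230, 5, 10, 25], [129, 135, 128]), ([400, 264, 19, 23, 191], [126, 127, 124]), ([387, 266, 19, 24, 191], [125, 126, 123])]
top ((-0.22536714466816932, -1.1051831419126508), 1.043052417702145)
[([204, 155, 51, 9, 114], [167, 169, 169]), ([390, 157, 8, 8, 48], [154, 158, 155]), ([372, 159, 7, 8, 43], [154, 158, 156]), ([381, 158, 8, 7, 47], [153, 158, 155]), ([392, 167, 8, 8, 48], [154, 159, 155]), ([382, 169, 8, 7, 46], [155, 159, 156]), ([373, 170, 7, 7, 45], [155, 160, 156]), ([308, 175, 29, 17, 91], [178, 191, 188]), ([119, 189, 25, 42, 245], [178, 143, 83]), ([323, 198, 16, 5, 35], [97, 109, 103]), ([311, 201, 12, 4, 34], [100, 119, 109]), ([168, 218, 17, 10, 112], [148, 148, 146]), ([257, 229, 18, 28, 117], [66, 136, 80]), ([266, 229, 4, 7, 13], [66, 136, 80]), ([249, 232, 12, 14, 58], [66, 136, 79]), ([178, 234, 8, 3, 15], [210, 209, 207]), ([110, 254, 183, 76, 6275], [113, 115, 90]), ([306, 304, 14, 8, 38], [180, 177, 166]), ([331, 319, 10, 11, 30], [229, 232, 227])]
[0.30951451 0.56243133 0.32486736]
```

There are no stray dark blobs anywhere. The bar sits about 1 px further in than at the start, so the bin is shut. I'm handing in the job.

```bash
python3 -c "
from bench import *
print(close_job())"
```

```text
the job is handed in; nothing more can be done
None
```

I handed the job in at about 37 s of the 72 s: all six knobs appear to be in the bin (the tray is empty and none are lying about), the bin is shut, the scoop is back within about 5 mm of its place after slipping from my first grip, and the arm is clear, but the hand-in gave no verdict.

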